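# Lock the winder's shaft on its flat

## Task

The shaft of the small hand winder has to be locked. Turn the crank until the flat on the shaft faces straight up at the clamp screw in the hub, then take the T-handle hex key out of its holder, seat it fully in the screw and tighten the screw clockwise until it bites snugly on the flat: go by feel, since its tip is worn, and neither force the key nor overtighten. Leave the key standing in the screw, let go of it, and leave the other things on the desk where they are.

Things in the scene. Friction and masses are not known exactly. Their poses are not given: they have to be found in the camera images.
- hub_axis (a point): The winder, fixed: grey base plate 110 x 150 x 12 mm, two bearing pillars, a dark steel hub between them (40 mm in diameter, round boss on top), a steel shaft through it. This point is on the shaft's axis in the middle of the hub, 55 mm above the desk. y axis along the shaft (level), z up; crank at the -y end, wooden reel (64 mm in diameter) at the +y end.
- crank_grip (a point): Middle of the crank's black round grip, 14 mm in diameter and 46 mm long, parallel to the shaft; 45 mm from the shaft's axis in the direction in which the flat faces, and 97 mm from the hub's middle (-y). The crank arm is 25 mm to the hub side of this point. The axes turn with the shaft: y along the grip, z away from the shaft.
- screw_mouth (a point): Centre of the mouth of the clamp screw's hexagon socket, in the boss on top of the hub, facing up. The screw is a 26 mm steel disc; the socket is 15 mm across flats and 13 mm deep, with a 1.8 mm chamfer at the mouth. The mouth is 93 mm above the desk when slack, about 90 mm when tight. z axis up; the x axis points at a corner of the hexagon (any sixth of a turn fits).
- screw (a joint): Angle of the clamp screw (rad), growing clockwise seen from above; starts slack, at 0 to 0.1. Steep thread: 3.5 mm down per radian, steady friction of about 0.05 N m. With the flat up, its tip meets the flat somewhere between 0.65 and 1.12 (it is worn by an unknown amount) and the torque rises from there; on the round it stops far short of that. Pressing down with over 20 N can drive it down too.
- key_grip (a point): Middle of the red handle of the T-handle hex key, 100 g. The handle is a bar 50 mm long (x axis), 14 mm thick (y axis) and 30 mm high, at the top of a hexagonal steel shank (z axis, up along the key); the key's tip is 73 mm below this point. The key stands loosely upright in a round hole in a wooden block (56 x 56 x 42 mm, fixed); it must be lifted 32 mm to come free.
- key_tip (a point): Centre of the end face of the key's shank, which is a hexagon 14 mm across flats, 52 mm long below a collar of 22 mm diameter. The x axis points at a corner of the hexagon and along the handle.
- red_spool: Bystander: spool of red thread, 51 x 77 x 52 mm, origin under its middle.
- sanding_block: Bystander: brown sanding block, 41 x 76 x 25 mm, origin under its middle.
- wax_tin: Bystander: round metal tin, 70 x 70 x 36 mm, origin under its middle.
- wax_block: Bystander: yellow block of beeswax, 35 x 55 x 18 mm, origin under its middle.
- rivet_jar: Bystander: glass jar with a grey lid, 68 x 68 x 61 mm, origin under its middle.
- screw_tip: The lower end of the clamp screw with its tip, hidden in the boss; origin on the screw's axis, 27 mm below the socket's mouth. Its force on the shaft is the clamping force: 10 N or more is snug, over 40 N bruises the shaft. From the touch on, it grows by about 170 N per radian, and the torque at the key by 0.0035 N m per newton (20 N: 0.07 N m above slack turning). It stays clamped when let go.
- shaft: The steel shaft with crank and reel, 20 mm in diameter with a flat 11 mm wide (yellow paint where bare) 8.2 mm from its axis; origin on the axis in the middle of the hub; y along the axis, z square to the flat and along the crank arm: with z up the flat faces the screw. It starts leaning 0.6 to 1.2 rad to the hub_axis +x side, stays where it is left (1.5 N at the crank grip turns it); stops at 1.4 rad either way.
Things that resemble listed ones, but are neither listed nor needed, are in the scene too. What is shaped like the part that bears key_grip but purple is not meant.

How it is judged:
On the way, in this order (a step that is already met when the one before it is completed fails the run):
1. the shaft's flat faces up at the screw, which is still slack (angle between the z axis of shaft and the z axis of hub_axis, either way round below 0.12 rad and value of joint screw below 0.4 rad), for 0.2 s.
2. the key is seated in the screw's socket (horizontal distance between key_tip and screw_mouth below 0.002 m and z of key_tip in the frame of screw_mouth below -0.008 m), for 0.1 s.
At the end, for the whole second after the job is handed in: The screw presses on the shaft with over 10 N, the shaft's flat faces up within 0.1 rad, and the key stands released and still in the screw, its tip over 8 mm below the socket's mouth and within 3 mm of its axis (contact force between screw_tip and shaft above 10 N and angle between the z axis of shaft and the z axis of hub_axis, either way round below 0.1 rad and z of key_tip in the frame of screw_mouth below -0.008 m and horizontal distance between key_tip and screw_mouth below 0.003 m and linear speed of hex_key below 0.01 m/s); the robot touches nothing.
It fails at once if the screw is overtightened: it bears on the shaft with over 40 N (contact force between screw_tip and shaft above 40 N).
It fails at once if a bystander is pushed more than 2 cm out of place (distance of any of red_spool, sanding_block, wax_tin, wax_block, rivet_jar from where it was at the start of the episode above 0.02 m).
It fails at once if the key is forced: it presses on the screw with over 60 N (contact force between hex_key and screw_tip above 60 N).
It also fails if it takes over 72 s, if anything falls off the work surface, if the arm or the gripper's body presses on something with over 40 N, if the wrist force passes 120 N, or if a joint passes its speed limit or range.

## Robot

A 7-joint arm with a two-finger parallel gripper is mounted at the origin on the work surface; the furniture and walls round the work are solid. World frame = base frame: x ahead of the robot, y to its left, z up, the work surface at z = 0. Lengths are in m, angles in rad, forces in N, time in s.
With the tool pointing down it reaches from about 0.4 to 0.85 m from the base axis. Payload 10.4 kg.
Tool frame: the origin (TCP) lies on the centre line of the jaws, within the pads' length; the fingertips stand 22 mm ahead of it and the grasp point (between the pads) lies 3 mm ahead of it; x points along the fingers, y is the direction in which the jaws open and shut, and the axes are right-handed (so a half turn about x gives the same grasp; the last joint's range is limited). The gripper opens to 87 mm and grips with 3 to 60 N. Pads are 19 mm wide; open, the fingers measure 117 mm over their backs; the gripper's body (75 mm by 190 mm) begins 51 mm behind the grasp point.
Start: joints at [1.141, 0.332, -0.065, 1.46, 0.022, 1.35, -0.088], TCP at [0.247, -0.574, 0.245] pointing down, gripper open.
Joint ranges: [-2.6, 2.6], [-0.5, 2.12], [-1.47, 1.34], [0.16, 2.42], [-1.27, 4.41], [0.06, 2.06], [-2.6, 2.6]. Speed limits (rad/s): [2.22, 2.22, 2.79, 2.79, 3.14, 3.14, 3.14].

## Interface

Orientations are given as a unit quaternion [x, y, z, w].
In Python, from bench import * gives the robot as it stands.
- The arm moves only by the tool arm_command, never from a script. Its argument "targets" is one flat list of numbers, 7 for each row, row after row: the turn, a rotation vector about the tool's x, y, z in units of 45 degrees (1.0 is 45 degrees), then the shift along the tool's x, y, z in units of 25 mm (1.0 is 25 mm), then the opening, from 0 (shut) to 1 (fully open). In form: [wx, wy, wz, tx, ty, tz, fingers, wx, wy, wz, tx, ty, tz, fingers, ...]. A call has 1 to 12 rows; each row shifts and turns the pose as measured when the row begins, along the tool's axes as they then stand; what a row does not reach is not made up. A row lasts 1/12 s, in which the tool goes at most 41.7 mm and 7.16 degrees, less where a joint would pass 70% of its speed; a pose out of reach is approached as far as the arm can. A call with a number of a shift or a turn outside -1 to 1 is refused whole. A call with a gripper value outside its range is refused whole. The fingers move at their own pace and stop on an object; "newtons" is the grip in N (left out, the last holds). Time passes only in rows, so rows that do not move let the fingers close. It gives the time, the measured TCP pose, the force and the opening at its end, in the units of the state.
- read_state(): the state, without advancing time (a new reading comes with each control period).
- camera(name): name is "side" or "top"; returns the picture (384x512x3 uint8, red, green, blue); there is no depth.
- calibration(name): a dict with "camera_matrix" (3x3 intrinsics, pixels), "D" ([k1, k2, p1, p2, k3] as OpenCV has them; the pictures are not rectified), "R" (3x3) and "t" (3): a world point X has camera coordinates R X + t. Camera axes: x right, y down, z forward; pixel columns grow to the right and rows downward; lengths in m; the calibration is good to about 2 mm. A picture is of the moment at which its call begins. calibration takes no time and is no camera call.
- close_job(): hands the job in, once; it reports no verdict.
The state is a dict: "time": time; "joint_positions": joint angles; "joint_vel": joint speeds; "joint_torque": joint torques, N m; "ee_pos": TCP position; "eef_rot": TCP orientation; "ft_force": force on the tool from outside, world axes, zero at the start; "torque": the same for the moment, N m; "width": finger opening in m.
Only numpy, scipy, OpenCV 4.12 (cv2) and the standard library are available. Lean on these libraries where they do the work, as an engineer would, in place of code of your own. Each camera call takes 0.05 s, during which the arm holds its last target.

## Working session

There is one attempt and no reset: what is moved stays moved. The work goes in short steps, Python scripts to look and compute and a tool call to move; the robot and the scene stay as the last step left them, time stands still between calls to the robot, and variables do not carry over. Pictures are saved under pics/ and viewed, and the job is handed in when it is done.

Besides the shell and the picture viewer there is one more tool, called after ">>>" in YAML: its name, and indented under it one key for each argument. arm_command: Moves the arm, as the interface text tells. Shifts and turns lie within -1 to 1; 1 stands for 25 mm of shift or 45 degrees of turn. Its arguments: {"type":"object","properties":{"targets":{"type":"array","items":{"type":"number","minimum":-1,"maximum":1}},"newtons":{"type":"number"}},"required":["targets"]}

```bash
ls; mkdir -p pics
python3 - <<'E'
from bench import *
import cv2,json
s=read_state(); print(s)
for n in ["side","top"]:
    im=camera(n); cv2.imwrite(f"pics/{n}0.png",im[:,:,::-1]); 
    c=calibration(n); print(n,c)
E
```

```text
pics
{'time': 0.0, 'joint_positions': array([ 1.14139206,  0.33285333, -0.06468619,  1.46095619,  0.02163203,
        1.3498745 , -0.08848677]), 'joint_vel': array([-0.00085322, -0.00291176, -0.00077806, -0.0003664 ,  0.00044744,
        0.00151719,  0.00044569]), 'joint_torque': array([ 5.04411992e-05, -6.23273706e+01,  2.43777141e-02, -3.89896524e+01,
       -6.13790774e-02,  3.98849894e-02,  7.92637388e-05]), 'ee_pos': array([ 0.24713689, -0.57367781,  0.24375836]), 'eef_rot': array([-0.6923934 , -0.14332182,  0.69266175, -0.14237252]), 'ft_force': array([ 0.3322887 , -0.50004363, -0.22586931]), 'torque': array([ 0.04817691,  0.03551932, -0.03592867]), 'width': 0.086708562525485}
side {'camera_matrix': array([[473.56800915,   0.        , 264.39678383],
       [  0.        , 473.56800915, 191.07333826],
       [  0.        ,   0.        ,   1.        ]]), 'D': array([0.03449855, 0.        , 0.        , 0.        , 0.        ]), 'R': array([[-0.8551384 , -0.518394  ,  0.00244399],
       [-0.34877294,  0.57183219, -0.74253982],
       [ 0.38353063, -0.63582671, -0.66979747]]), 't': array([0.45698177, 0.23852841, 1.33098428])}
top {'camera_matrix': array([[473.37916687,   0.        , 249.21012334],
       [  0.        , 473.37916687, 185.01361015],
       [  0.        ,   0.        ,   1.        ]]), 'D': array([-0.1403081,  0.       ,  0.       ,  0.       ,  0.       ]), 'R': array([[-0.0956722 , -0.99539922, -0.00521798],
       [-0.97200485,  0.09455122, -0.21509681],
       [ 0.21460056, -0.01550688, -0.97657879]]), 't': array([0.06052677, 0.55699177, 1.50578612])}
```

View pics/side0.png

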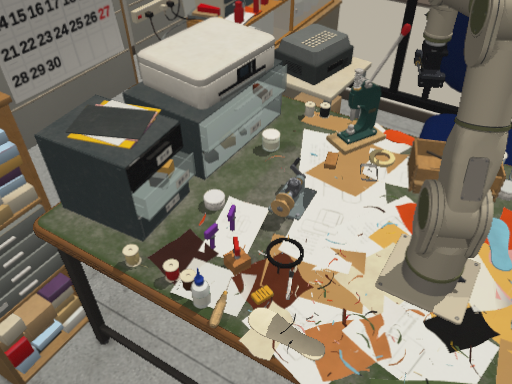

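View pics/top0.png

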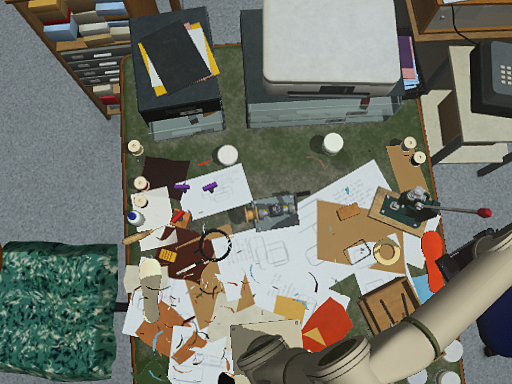

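```bash
cat > h.py <<'E'
import numpy as np, cv2
from bench import *
from scipy.spatial.transform import Rotation as Ro
def ray(n,u,v):
    c=calibration(n); p=cv2.undistortPoints(np.array([[[u,v]]],float),c["camera_matrix"],c["D"])[0,0]
    R=c["R"];t=c["t"]; d=R.T@np.array([p[0],p[1],1]); o=-R.T@t
    return o,d
def atz(n,u,v,z):
    o,d=ray(n,u,v); return o+d*(z-o[2])/d[2]
def proj(n,X):
    c=calibration(n); X=np.atleast_2d(np.array(X,float))
    return cv2.projectPoints(X,cv2.Rodrigues(c["R"])[0],c["t"],c["camera_matrix"],c["D"])[0][:,0]
def tri(us,ut):
    A=[];b=[]
    for n,p in (("side",us),("top",ut)):
        o,d=ray(n,*p); d/=np.linalg.norm(d); P=np.eye(3)-np.outer(d,d); A.append(P); b.append(P@o)
    A=np.vstack(A);b=np.hstack(b); x,*_=np.linalg.lstsq(A,b,rcond=None); return x,np.linalg.norm(A@x-b)
def crop(im,x0,y0,w,h,s,fn):
    c=cv2.resize(im[y0:y0+h,x0:x0+w],None,fx=s,fy=s,interpolation=cv2.INTER_CUBIC)
    c=np.ascontiguousarray(c[:,:,::-1])
    for i in range(0,w,10):
        cv2.line(c,(i*s,0),(i*s,6 if i%50 else 12),(0,0,255),1)
        if (x0+i)%20==0: cv2.putText(c,str(x0+i),(i*s,20),0,0.35,(0,0,255),1)
    for i in range(0,h,10):
        cv2.line(c,(0,i*s),(6,i*s),(0,0,255),1)
        if (y0+i)%20==0: cv2.putText(c,str(y0+i),(8,i*s+4),0,0.35,(0,0,255),1)
    cv2.imwrite(fn,c)
E
python3 - <<'E'
from h import *
s=cv2.imread("pics/side0.png")[:,:,::-1]; t=cv2.imread("pics/top0.png")[:,:,::-1]
crop(s,260,160,80,70,8,"pics/s1.png")
crop(t,230,180,80,60,10,"pics/t1.png")
crop(s,190,190,100,75,8,"pics/s2.png")
crop(t,120,160,100,75,8,"pics/t2.png")
E
```

```text
(no output)
```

View pics/s1.png

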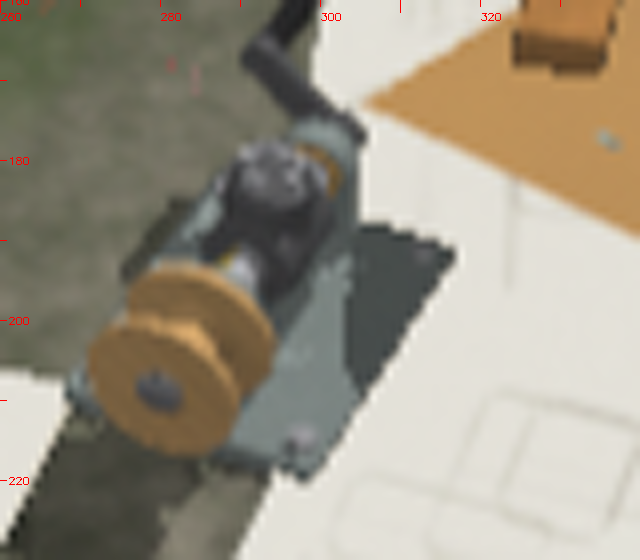

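View pics/t1.png

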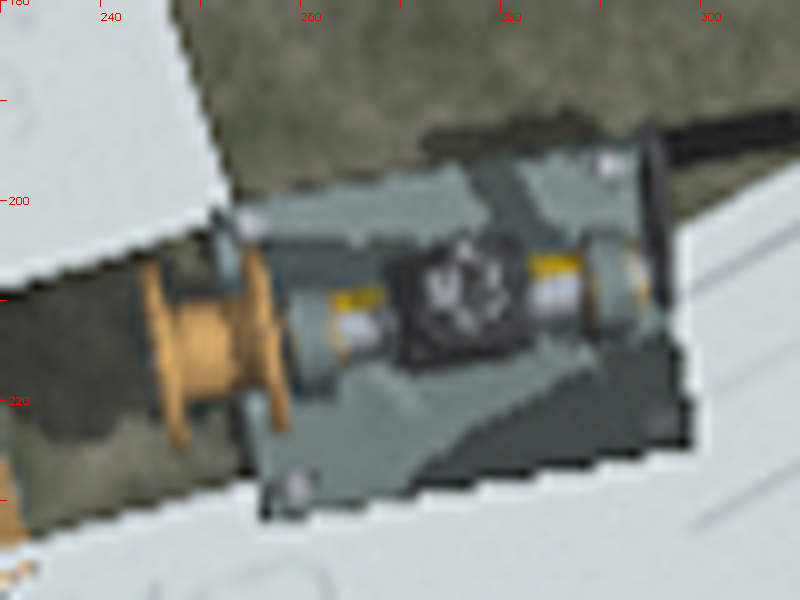

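View pics/s2.png

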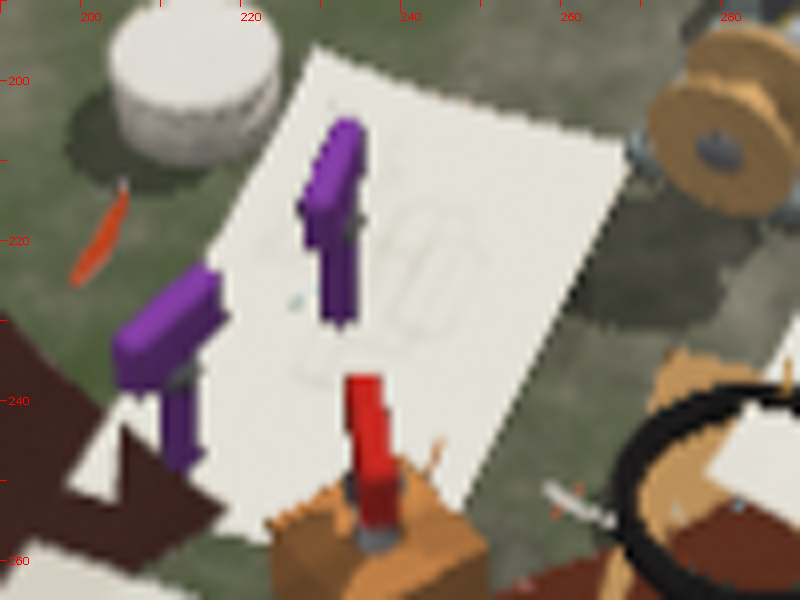

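View pics/t2.png

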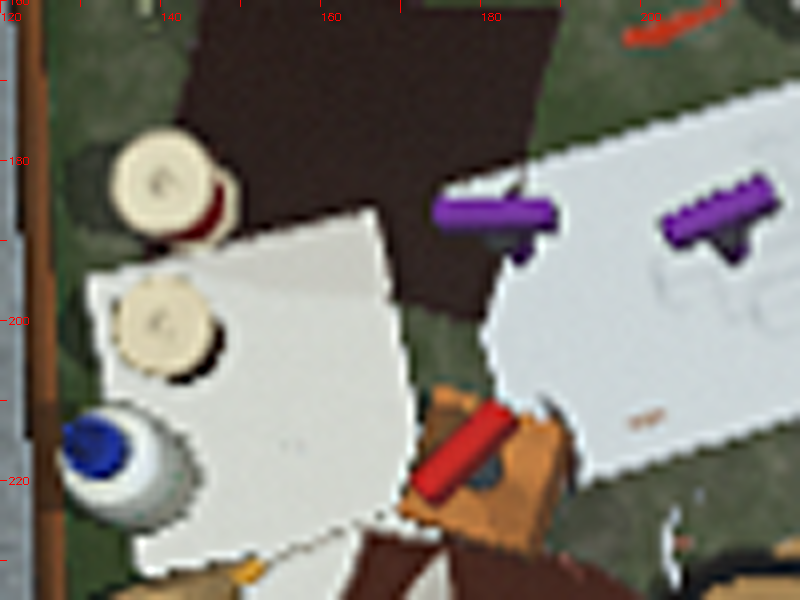

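Run:
```python
from h import *
np.set_printoptions(precision=4,suppress=True)
print("base",proj("top",[0,0,0]),proj("side",[0,0,0]))
b=tri((274,182),(276.3,208.5)); print("boss",b)
print("boss top z.093",atz("top",276.3,208.5,.093),"side",atz("side",274,182,.093))
for p in [(252,201),(295.5,193.3),(298.7,224.5),(256.5,231.5)]: print(atz("top",*p,.012))
print("side",atz("side",298,220,.012),atz("side",316,191.5,.012))
# reel: side end hub centre (279,208.5) z .055
print("reel end side", atz("side",279.5,208.5,.055))
print("reel top", atz("top",246,215.5,.055),atz("top",257.5,213,.055))
# key handle ends at top z ; tip 73 below => 
for z in (.09,.1,.098): print("keytop",z,[atz("top",*p,z) for p in [(173.2,220.5),(181.5,212)]])
print("tri key",tri((235.5,237.5),(181.3,211.5)),tri((237,253),(173.5,220.5)))
print("block", [atz("top",*p,.042) for p in [(174,208.5),(191.5,213),(187,229.5),(170,224)]])
```

```text
base [[267.8685 356.7157]] [[427.8336 276.3816]]
boss (array([ 0.5004, -0.0615,  0.0704]), np.float64(0.0437004205374066))
boss top z.093 [ 0.468  -0.0719  0.093 ] side [ 0.5178 -0.0304  0.093 ]
[0.5148 0.0018 0.012 ]
[ 0.5269 -0.1482  0.012 ]
[ 0.4196 -0.1466  0.012 ]
[ 0.41   -0.0032  0.012 ]
side [0.4087 0.0054 0.012 ] [ 0.4203 -0.1427  0.012 ]
reel end side [0.4623 0.0298 0.055 ]
reel top [0.4607 0.0268 0.055 ] [ 0.4653 -0.0115  0.055 ]
keytop 0.09 [array([0.4613, 0.2611, 0.09  ]), array([0.4864, 0.2325, 0.09  ])]
keytop 0.1 [array([0.4597, 0.2596, 0.1   ]), array([0.4846, 0.2312, 0.1   ])]
keytop 0.098 [array([0.4601, 0.2599, 0.098 ]), array([0.485 , 0.2315, 0.098 ])]
tri key (array([0.4867, 0.232 , 0.0991]), np.float64(0.0004023362492364585)) (array([0.463 , 0.2619, 0.0785]), np.float64(1.6427655173124938e-05))
block [array([0.5089, 0.2632, 0.042 ]), array([0.4883, 0.206 , 0.042 ]), array([0.4347, 0.2248, 0.042 ]), array([0.4582, 0.2799, 0.042 ])]
```

Run:
```python
from h import *
np.set_printoptions(precision=4,suppress=True)
s=cv2.imread("pics/side0.png")[:,:,::-1]; t=cv2.imread("pics/top0.png")[:,:,::-1]
crop(t,285,170,60,45,12,"pics/t3.png")
crop(s,270,140,70,50,10,"pics/s3.png")
for n in ("side","top"):
    c=calibration(n); print(n,-c["R"].T@c["t"])
print("boss",tri((294.4,182.3),(276.3,208.5)))
print("boss .093",atz("top",276.3,208.5,.093),atz("side",294.4,182.3,.093))
from scipy.optimize import least_squares
cor=np.array([[.055,.075],[.055,-.075],[-.055,-.075],[-.055,.075]])
obt=np.array([(252,201),(295.8,193.3),(298.9,224.5),(256.5,231.5)])
obs=np.array([(297.5,219.7),(316.8,191.9)])
def W(p,l):
    l=np.asarray(l,float); c,si=np.cos(p[2]),np.sin(p[2])
    return np.c_[p[0]+c*l[:,0]-si*l[:,1],p[1]+si*l[:,0]+c*l[:,1],l[:,2]]
L=np.c_[cor,[.012]*4]
def res(p):
    return np.r_[(proj("top",W(p,L))-obt).ravel(),(proj("side",W(p,L[[3,2]]))-obs).ravel(),
     (proj("top",W(p,[[0,0,.093]]))-[[276.3,208.5]]).ravel(),(proj("side",W(p,[[0,0,.093]]))-[[294.4,182.3]]).ravel()]
r=least_squares(res,[.468,-.073,.07]); print(r.x,r.fun.reshape(-1,2))
p=r.x
for a in (.6,.9,1.2):
    g=[[.045*np.sin(a),-.097+d,.055+.045*np.cos(a)] for d in (-.023,0,.023)]
    print(a,proj("top",W(p,g)).ravel(),proj("side",W(p,g)).ravel())
```

```text
side [-0.0365  0.9468  1.0675]
top [0.224  0.0309 1.5906]
boss (array([ 0.4687, -0.073 ,  0.0827]), np.float64(0.0013946821145470432))
boss .093 [ 0.468  -0.0719  0.093 ] [ 0.4625 -0.0624  0.093 ]
[ 0.468  -0.0717  0.0426] [[-1.2563 -1.33  ]
 [-1.4174  0.331 ]
 [ 0.6129  0.9218]
 [-1.1994  0.1567]
 [ 0.8537 -0.7198]
 [ 1.1474 -1.0554]
 [-0.0636 -0.003 ]
 [-0.1456 -2.251 ]]
0.6 [311.7241 195.7208 304.7232 196.6983 297.7069 197.6767] [303.2395 157.3129 300.2596 161.0691 297.2228 164.8972]
0.9 [310.8777 193.3264 303.9256 194.2948 296.9583 195.2642] [300.4278 158.5962 297.4399 162.3413 294.3952 166.1576]
1.2 [310.1089 192.0506 303.2129 193.0099 296.3022 193.9703] [298.4535 160.7252 295.4665 164.466  292.4231 168.2774]
```

View pics/t3.png

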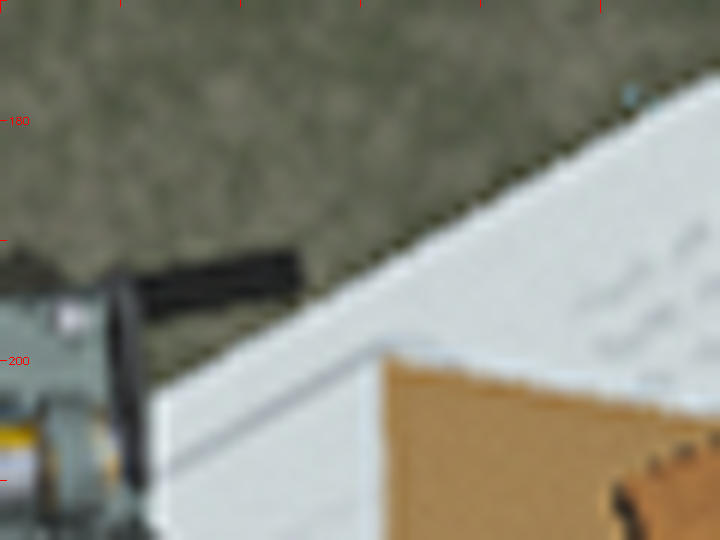

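View pics/s3.png

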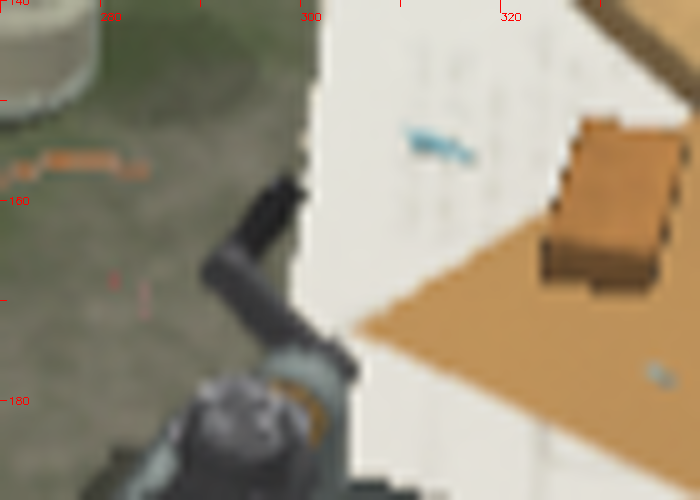

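Run:
```python
from h import *
np.set_printoptions(precision=4,suppress=True)
from scipy.optimize import least_squares
def W(p,l):
    l=np.asarray(l,float); c,si=np.cos(p[2]),np.sin(p[2])
    return np.c_[p[0]+c*l[:,0]-si*l[:,1],p[1]+si*l[:,0]+c*l[:,1],l[:,2]]
def pts(p):
    a=p[3]; g=lambda d:[.045*np.sin(a),-.097+d,.055+.045*np.cos(a)]
    P={}
    L=[[.055,.075,.012],[.055,-.075,.012],[-.055,-.075,.012],[-.055,.075,.012],[0,0,.093],[0,p[4],.055],[0,p[5],.055],g(.02),g(-.023)]
    return W(p,L)
obt=np.array([(252,201),(295.8,193.3),(298.9,224.5),(256.5,231.5),(276.3,208.5),(246,215.3),(257.3,214),(298.1,194.4),(309.8,192.4)])
obs=np.array([(297.5,219.7),(316.8,191.9),(294.4,182.3),(279.7,208.5),(293.5,165),(298.6,159)])
si=[3,2,4,5,7,8]
def res(p):
    P=pts(p); 
    return np.r_[(proj("top",P)+p[6:8]-obt).ravel(),(proj("side",P[si])+p[8:10]-obs).ravel(),p[6:10]*.7]
r=least_squares(res,[.468,-.073,.07,1,.1,.07,0,0,0,0],loss="soft_l1"); print(r.x);print(r.fun[:-4].reshape(-1,2))
J=r.jac;print(np.sqrt(np.diag(np.linalg.inv(J.T@J)))*.7)
```

```text
[ 0.4685 -0.0706  0.0654  0.9029  0.0988  0.0625  0.6717  0.1147 -0.3975
  0.5687]
[[-1.2019 -0.7855]
 [-1.5202 -0.0995]
 [ 1.2331  0.3653]
 [-0.4126  0.6004]
 [ 0.2605 -0.0093]
 [ 0.2741 -0.0653]
 [-0.0767 -0.5359]
 [-0.2462  0.2288]
 [ 1.0084  0.1276]
 [ 0.8198 -0.0692]
 [ 0.1485 -0.74  ]
 [-0.8445 -1.5474]
 [-0.2291  0.261 ]
 [ 0.001   1.3423]
 [ 0.2851  0.194 ]]
[0.0026 0.0032 0.0099 0.0699 0.0022 0.0026 0.9138 0.7741 0.7813 0.6951]
```

```bash
cat >> h.py <<'E'
def pose():
    s=read_state(); return s,np.array(s["ee_pos"]),Ro.from_quat(s["eef_rot"])
def Rdown(yaw):  # tool x down, tool y at yaw
    y=np.array([np.cos(yaw),np.sin(yaw),0]);x=np.array([0,0,-1.]);return Ro.from_matrix(np.c_[x,y,np.cross(x,y)])
def goto(P,yaw):
    np.set_printoptions(precision=4,suppress=True)
    s,p,R=pose(); T=Rdown(yaw)
    best=None
    for T in (Rdown(yaw),Rdown(yaw+np.pi)):
        w=(R.inv()*T).as_rotvec()
        if best is None or np.linalg.norm(w)<np.linalg.norm(best): best=w
    y=R.as_matrix()[:,1]
    print("t",s["time"],"pos",p,"yaw",np.arctan2(y[1],y[0]),"j7",s["joint_positions"][6],"w",s["width"],"F",s["ft_force"],"T",s["torque"])
    print("turn units",best/(np.pi/4),"rows>=",np.linalg.norm(best)/np.radians(7.16))
    print("shift now-frame units",R.inv().apply(P-p)/.025,"| rotated-frame",(Rdown(yaw) if best is not None else 0).inv().apply(P-p)/.025,"mm",np.linalg.norm(P-p)*1e3)
E
python3 - <<'E'
from h import *
hub=np.array([.4685,-.0706,0]);yaw=.065
ux=np.array([np.cos(yaw),np.sin(yaw),0]);uy=np.array([-np.sin(yaw),np.cos(yaw),0])
g=hub-.097*uy; print(g, g+.045*np.sin(1.0)*ux)
print(pose()[2].as_matrix())
goto(g+.03*ux+[0,0,.18],yaw)
E
```

```text
[ 0.47480056 -0.16739516  0.        ] [ 0.51258679 -0.16493559  0.        ]
[[-5.82205442e-04  3.95676258e-01 -9.18389874e-01]
 [ 1.21926803e-03 -9.18389066e-01 -3.95676682e-01]
 [-9.99999087e-01 -1.35012853e-03  5.22557016e-05]]
t 0.1 pos [ 0.2471 -0.5737  0.2438] yaw -1.163991848661551 j7 -0.08846940709845046 w 0.08687083313745599 F [ 0.2734 -0.2448 -0.2816] T [ 0.0421  0.0449 -0.0021]
turn units [-1.5648 -0.001   0.0015] rows>= 9.834648187340877
shift now-frame units [  2.5669 -10.9165 -15.9246] | rotated-frame [  2.553   11.343  -15.6259] mm 486.9232962065984
```

Run:
```python
from h import *
np.set_printoptions(precision=4,suppress=True)
print(atz("top",405,212,0.0),tri((405,29),(484,212)),tri((360,85),(418,192)))
```

```text
[ 0.4268 -0.5197  0.    ] (array([ 0.3525, -0.5874,  0.4173]), np.float64(0.0015098333166147849)) (array([ 0.4477, -0.4899,  0.2334]), np.float64(0.007046098873509135))
```

>>> arm_command:
  targets: [0, 0, 0, -0.2, -0.92, -0.4, 1, 0, 0, 0, -0.2, -0.92, -0.4, 1, 0, 0, 0, -0.2, -0.92, -0.4, 1, 0, 0, 0, -0.2, -0.92, -0.4, 1, 0, 0, 0, -0.2, -0.92, -0.4, 1, 0, 0, 0, -0.2, -0.92, -0.4, 1, 0, 0, 0, -0.2, -0.92, -0.4, 1, 0, 0, 0, -0.2, -0.92, -0.4, 1, 0, 0, 0, 0, -0.92, -0.4, 1, 0, 0, 0, 0, -0.92, -0.4, 1]

```text
time: 0.93
ee_pos: [0.2451, -0.3139, 0.28]
eef_rot: [-0.691, -0.144, 0.695, -0.137]
ft_force: [0.5, 0.3, 0.3]
width: 0.0866
```

>>> arm_command:
  targets: [-0.157, 0, 0, 0, 0.31, -0.74, 0.8, -0.157, 0, 0, 0, 0.4, -0.69, 0.8, -0.157, 0, 0, 0, 0.48, -0.64, 0.8, -0.157, 0, 0, 0, 0.56, -0.58, 0.8, -0.157, 0, 0, 0, 0.62, -0.5, 0.8, -0.157, 0, 0, 0, 0.68, -0.42, 0.8, -0.157, 0, 0, 0, 0.73, -0.34, 0.8, -0.157, 0, 0, 0, 0.76, -0.25, 0.8, -0.157, 0, 0, 0, 0.79, -0.15, 0.8, -0.157, 0, 0, 0, 0.8, -0.04, 0.8]

```text
time: 1.77
ee_pos: [0.4496, -0.3056, 0.2778]
eef_rot: [0.479, 0.524, -0.48, 0.516]
ft_force: [0.1, -0.8, 0.3]
width: 0.0694
```

Run:
```python
from h import *
hub=np.array([.4685,-.0706,0]);yaw=.065
ux=np.array([np.cos(yaw),np.sin(yaw),0]);uy=np.array([-np.sin(yaw),np.cos(yaw),0])
g=hub-.097*uy
goto(g+.025*ux+[0,0,.15],yaw)
```

```text
t 1.7667 pos [ 0.4496 -0.3056  0.2778] yaw 0.08086372548917095 j7 0.5500866336263529 w 0.06937050389879437 F [ 0.1147 -0.838   0.3306] T [-0.1007 -0.1037 -0.013 ]
turn units [ 0.0202 -0.0101  0.0116] rows>= 0.15945537718653696
shift now-frame units [ 5.1329  2.4974 -5.371 ] | rotated-frame [ 5.1123  2.3649 -5.4501] mm 195.94682548420712
```

>>> arm_command:
  targets: [0.01, -0.01, 0.01, 0.5, 0.3, -0.7, 0.8, 0.01, 0, 0, 0.5, 0.3, -0.7, 0.8, 0, 0, 0, 0.5, 0.3, -0.7, 0.8, 0, 0, 0, 0.5, 0.3, -0.7, 0.8, 0, 0, 0, 0.5, 0.3, -0.7, 0.8, 0, 0, 0, 0.5, 0.3, -0.7, 0.8, 0, 0, 0, 0.5, 0.3, -0.7, 0.8, 0, 0, 0, 0.5, 0.3, -0.5, 0.8]

```text
time: 2.43
ee_pos: [0.5029, -0.1622, 0.1723]
eef_rot: [0.482, 0.518, -0.482, 0.517]
ft_force: [0.7, -0.6, 0.7]
width: 0.0696
```

Run:
```python
from h import *
hub=np.array([.4685,-.0706,0]);yaw=.065
ux=np.array([np.cos(yaw),np.sin(yaw),0]);uy=np.array([-np.sin(yaw),np.cos(yaw),0])
g=hub-.097*uy
goto(g+.025*ux+[0,0,.095],yaw)
s,p,R=pose();M=R.as_matrix()
for n in ("side","top"):
    im=camera(n); print(n,proj(n,[p,p+.022*M[:,0]]).ravel()); 
    crop(im,*( (250,120,100,75) if n=="side" else (240,160,100,75)),8,f"pics/{n}4.png")
```

```text
t 2.4333 pos [ 0.5029 -0.1622  0.1723] yaw 0.07229161711043229 j7 0.21938300687214965 w 0.06961931446129234 F [ 0.6502 -0.6413  0.6742] T [ 0.0124 -0.093  -0.006 ]
turn units [ 0.0093 -0.0017  0.0014] rows>= 0.059988722030714856
shift now-frame units [ 3.0925 -0.1332  0.1362] | rotated-frame [ 3.0925 -0.1357  0.133 ] mm 77.45823367683424
side [299.3294 141.6733 298.9758 147.2321]
top [305.6545 190.1529 304.8608 191.6086]
```

View pics/side4.png

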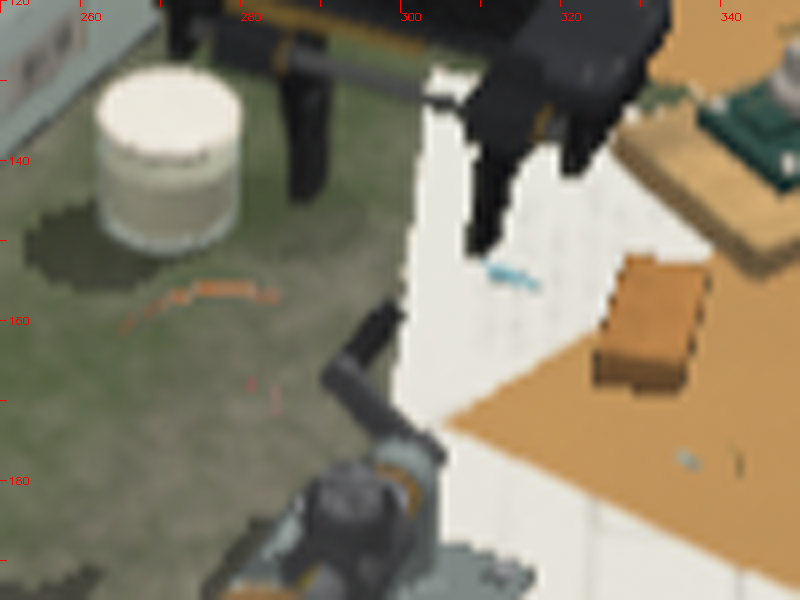

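View pics/top4.png

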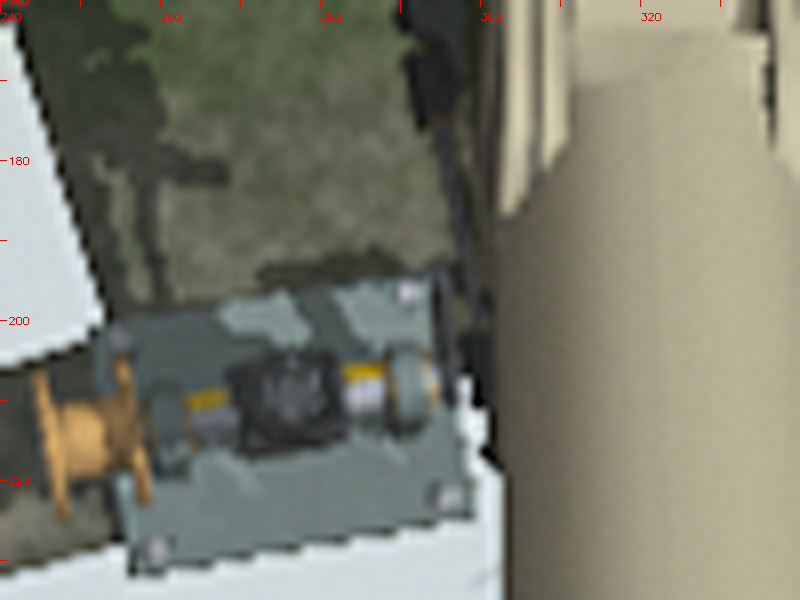

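>>> arm_command:
  targets: [0.01, 0, 0, 0.68, 0, 0.05, 0.8, 0, 0, 0, 0.68, 0, 0, 0.8, 0, 0, 0, 0.68, 0, 0, 0.8, 0, 0, 0, 0.68, 0, 0, 0.8, 0, 0, 0, 0.6, 0, 0, 0.8, 0, 0, 0, 0, 0, 0, 0.8]
  newtons: 8

```text
time: 3.03
ee_pos: [0.502, -0.166, 0.0867]
eef_rot: [0.483, 0.517, -0.484, 0.515]
ft_force: [-0.4, 0.0, -0.1]
width: 0.0697
```

Run:
```python
from h import *
hub=np.array([.4685,-.0706,0]);yaw=.065
ux=np.array([np.cos(yaw),np.sin(yaw),0]);uy=np.array([-np.sin(yaw),np.cos(yaw),0])
g=hub-.097*uy
goto(g+[0,0,.101],yaw)
```

```text
t 3.0333 pos [ 0.502  -0.166   0.0867] yaw 0.06522789560105122 j7 0.17542566833251586 w 0.0696940237198888 F [-0.4481  0.0112 -0.111 ] T [ 0.0048 -0.1304  0.0454]
turn units [ 0.0003 -0.0008  0.0033] rows>= 0.02152739388519666
shift now-frame units [-0.5686 -1.0926 -0.0172] | rotated-frame [-0.5715 -1.0911 -0.0166] mm 30.796020756475873
```

>>> arm_command:
  targets: [0, 0, 0, -0.07, -0.14, 0, 0.8, 0, 0, 0, -0.07, -0.14, 0, 0.75, 0, 0, 0, -0.07, -0.14, 0, 0.7, 0, 0, 0, -0.07, -0.14, 0, 0.6, 0, 0, 0, -0.07, -0.14, 0, 0.5, 0, 0, 0, -0.07, -0.14, 0, 0.4, 0, 0, 0, -0.07, -0.14, 0, 0.3, 0, 0, 0, -0.08, -0.11, 0, 0.2, 0, 0, 0, 0, 0, 0, 0.1, 0, 0, 0, 0, 0, 0, 0, 0, 0, 0, 0, 0, 0, 0]
  newtons: 8

```text
time: 3.95
ee_pos: [0.4821, -0.17, 0.1149]
eef_rot: [0.487, 0.509, -0.479, 0.524]
ft_force: [1.8, 0.4, 0.8]
width: 0.0156
```

Run:
```python
from h import *
hub=np.array([.4685,-.0706,0]);yaw=.065
ux=np.array([np.cos(yaw),np.sin(yaw),0]);uy=np.array([-np.sin(yaw),np.cos(yaw),0])
g=hub-.097*uy
goto(g+[0,0,.101],yaw)
s,p,R=pose();M=R.as_matrix()
for n in ("side","top"):
    im=camera(n); print(n,proj(n,[p,p+.022*M[:,0]]).ravel()); 
    crop(im,*( (260,130,80,60) if n=="side" else (240,165,80,60)),10,f"pics/{n}5.png")
```

```text
t 3.95 pos [ 0.4821 -0.17    0.1149] yaw 0.06546397571596074 j7 0.22520271647708703 w 0.015565236666915486 F [1.7934 0.4009 0.8421] T [ 0.0801 -0.5372  0.0365]
turn units [ 0.0005  0.0096 -0.0292] rows>= 0.1931504172134621
shift now-frame units [ 0.5474 -0.2983 -0.1253] | rotated-frame [ 0.5551 -0.2857 -0.121 ] mm 15.897519969275832
side [305.1528 156.7403 304.6299 161.948 ]
top [306.8356 200.0004 306.0808 201.0979]
```

View pics/side5.png

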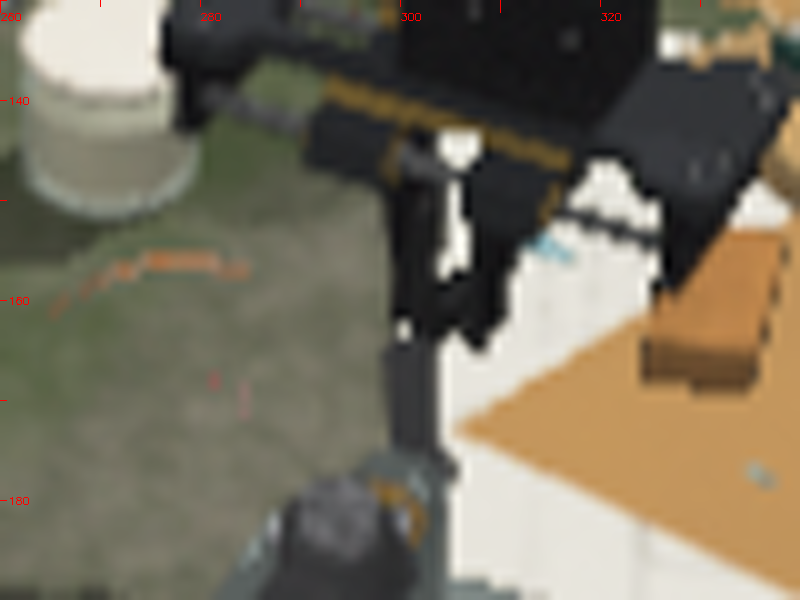

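View pics/top5.png

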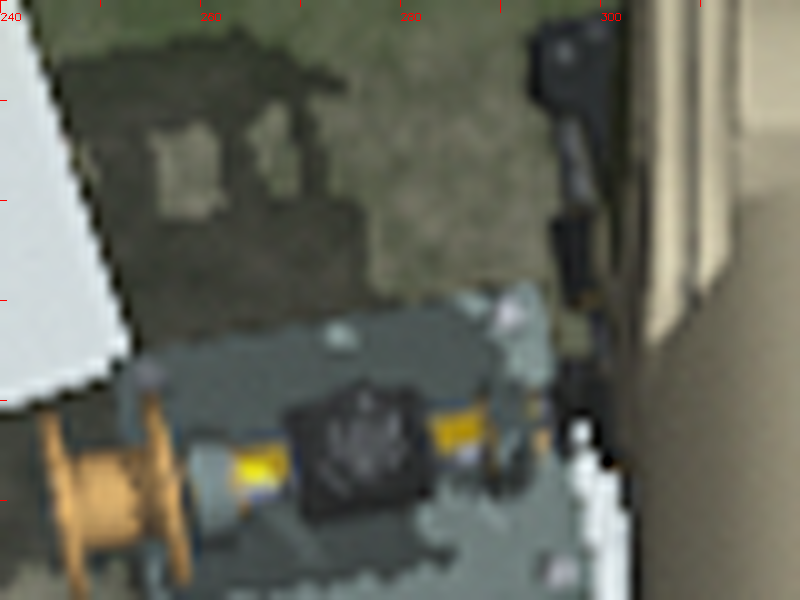

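>>> arm_command:
  targets: [0, 0.01, -0.03, 0, 0, 0, 0.35, 0, 0, 0, 0, 0, 0, 0.35, 0, 0, 0, 0.2, -0.05, -0.03, 0.35, 0, 0, 0, 0.2, -0.05, -0.03, 0.35, 0, 0, 0, 0.15, -0.05, -0.03, 0.35]

```text
time: 4.47
ee_pos: [0.4759, -0.1683, 0.0984]
eef_rot: [0.483, 0.517, -0.485, 0.514]
ft_force: [-1.0, 0.4, -0.9]
width: 0.0295
```

Run:
```python
from h import *
hub=np.array([.4685,-.0706,0]);yaw=.065
ux=np.array([np.cos(yaw),np.sin(yaw),0]);uy=np.array([-np.sin(yaw),np.cos(yaw),0])
g=hub-.097*uy
goto(g+[0,0,.101],yaw)
```

```text
t 4.4667 pos [ 0.4759 -0.1683  0.0984] yaw 0.06438477762324048 j7 0.21297314105333504 w 0.029464778089174585 F [-1.0431  0.3894 -0.8767] T [-0.0257 -0.1638 -0.0328]
turn units [-0.0008 -0.0017  0.0069] rows>= 0.04460785318506981
shift now-frame units [-0.1032 -0.0425 -0.0398] | rotated-frame [-0.1035 -0.042  -0.0397] mm 2.9620155741219563
```

>>> arm_command:
  targets: [0, 0, 0, -0.06, -0.05, 0, 0.3, 0, 0, 0, 0, 0, 0, 0.25, 0, 0, 0, 0, 0, 0, 0.2, 0, 0, 0, 0, 0, 0, 0.15, 0, 0, 0, 0, 0, 0, 0.1, 0, 0, 0, 0, 0, 0, 0.1]

```text
time: 4.97
ee_pos: [0.4737, -0.1678, 0.0986]
eef_rot: [0.483, 0.518, -0.485, 0.514]
ft_force: [1.0, -0.3, -2.0]
width: 0.013
```

Run:
```python
from h import *
hub=np.array([.4685,-.0706,0]);yaw=.065
ux=np.array([np.cos(yaw),np.sin(yaw),0]);uy=np.array([-np.sin(yaw),np.cos(yaw),0])
g=hub-.097*uy
goto(g+[0,0,.101],yaw)
s,p,R=pose();M=R.as_matrix()
for n in ("side","top"):
    im=camera(n); cv2.imwrite(f"pics/{n}6full.png",im[:,:,::-1])
    crop(im,*( (270,150,60,45) if n=="side" else (240,185,64,45)),12,f"pics/{n}6.png")
```

```text
t 4.9667 pos [ 0.4737 -0.1678  0.0986] yaw 0.06483416311540258 j7 0.21569350548196276 w 0.01300881064427983 F [ 0.9599 -0.3366 -1.9961] T [-0.0702 -0.3077  0.0304]
turn units [-0.0002 -0.0023  0.0072] rows>= 0.047861504323566104
shift now-frame units [-0.0959  0.0461 -0.0153] | rotated-frame [-0.0956  0.0466 -0.0152] mm 2.686374583199636
```

View pics/side6.png

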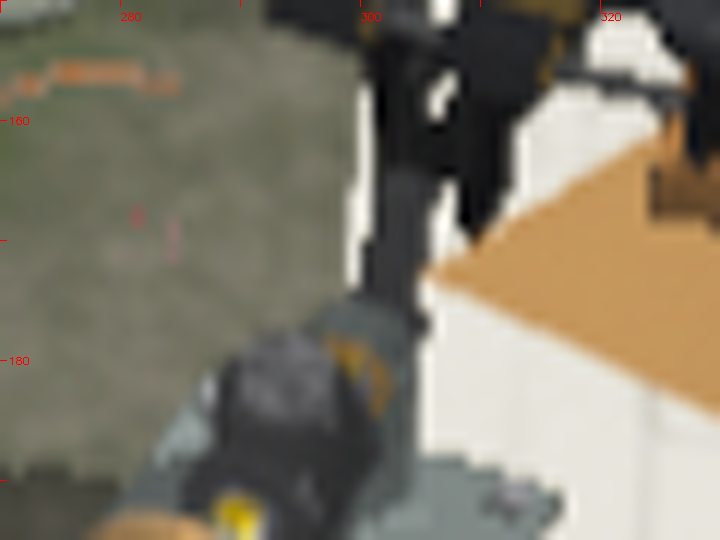

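View pics/top6.png

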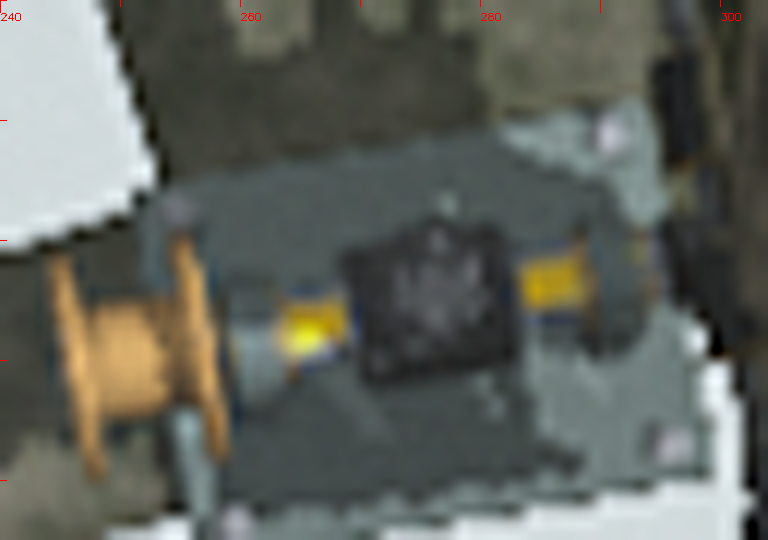

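Run:
```python
from h import *
np.set_printoptions(precision=2,suppress=True)
im=cv2.imread("pics/top6full.png")[:,:,::-1]
for c in (265,266,283,284,285,286): print(c,[tuple(im[r,c]) for r in range(203 if c>275 else 207,214 if c>275 else 219)])
def W(p,l):
    l=np.asarray(l,float); c,si=np.cos(p[2]),np.sin(p[2])
    return np.c_[p[0]+c*l[:,0]-si*l[:,1],p[1]+si*l[:,0]+c*l[:,1],l[:,2]]
p=[.4685,-.0706,.0654]
for y in (.033,-.033):
    print("axis",proj("top",W(p,[[0,y,.055],[.01,y,.055],[-.01,y,.055]])).ravel())
    for a in (-.2,-.1,0,.1,.2):
        f=[[.0082*np.sin(a)+d*np.cos(a),y,.055+.0082*np.cos(a)-d*np.sin(a)] for d in (.0055,-.0055)]
        print(y,a,proj("top",W(p,f)).ravel())
for a in (-.2,0,.2):
    print(a,proj("side",W(p,[[0,-.072,.055],[.045*np.sin(a),-.072,.055+.045*np.cos(a)],[.045*np.sin(a),-.12,.055+.045*np.cos(a)]])).ravel())
```

```text
265 [(np.uint8(80), np.uint8(90), np.uint8(89)), (np.uint8(68), np.uint8(77), np.uint8(78)), (np.uint8(70), np.uint8(79), np.uint8(90)), (np.uint8(137), np.uint8(120), np.uint8(74)), (np.uint8(168), np.uint8(139), np.uint8(23)), (np.uint8(212), np.uint8(206), np.uint8(24)), (np.uint8(229), np.uint8(234), np.uint8(86)), (np.uint8(165), np.uint8(170), np.uint8(126)), (np.uint8(79), np.uint8(88), np.uint8(103)), (np.uint8(63), np.uint8(71), np.uint8(73)), (np.uint8(64), np.uint8(73), np.uint8(73)), (np.uint8(65), np.uint8(72), np.uint8(71))]
266 [(np.uint8(80), np.uint8(91), np.uint8(89)), (np.uint8(70), np.uint8(81), np.uint8(82)), (np.uint8(78), np.uint8(87), np.uint8(95)), (np.uint8(139), np.uint8(122), np.uint8(74)), (np.uint8(169), np.uint8(140), np.uint8(26)), (np.uint8(201), np.uint8(188), np.uint8(24)), (np.uint8(208), np.uint8(209), np.uint8(113)), (np.uint8(137), np.uint8(143), np.uint8(137)), (np.uint8(78), np.uint8(86), np.uint8(93)), (np.uint8(72), np.uint8(83), np.uint8(82)), (np.uint8(67), np.uint8(76), np.uint8(76)), (np.uint8(63), np.uint8(72), np.uint8(70))]
283 [(np.u
[... 1930 characters left out ...]
int8(76)), (np.uint8(73), np.uint8(82), np.uint8(81))]
axis [265.39 211.92 264.89 208.95 265.91 214.89]
0.033 -0.2 [265.28 210.35 265.81 213.68]
0.033 -0.1 [265.23 210.11 265.78 213.43]
0.033 0 [265.18 209.88 265.75 213.16]
0.033 0.1 [265.14 209.67 265.71 212.89]
0.033 0.2 [265.1  209.49 265.67 212.6 ]
axis [285.18 208.7  284.65 205.75 285.71 211.67]
-0.033 -0.2 [285.17 207.12 285.7  210.44]
-0.033 -0.1 [285.11 206.88 285.68 210.19]
-0.033 0 [285.06 206.65 285.65 209.92]
-0.033 0.1 [285.   206.45 285.61 209.65]
-0.033 0.2 [284.95 206.27 285.57 209.36]
-0.2 [302.6  176.31 305.9  166.74 311.77 158.61]
0 [302.6  176.31 303.38 165.72 309.29 157.62]
0.2 [302.6  176.31 300.85 165.13 306.8  157.06]
```

Run:
```python
from h import *
im=cv2.imread("pics/side6full.png")
g=im.astype(int).sum(2)//3
for r in range(160,182): print(r,g[r,294:314])
```

```text
160 [102 104 101 100 101 125 216  35  24  30  28  31  25  25  28  24  22  23
  57 168]
161 [101 104 101  99  98 122 222  52  26  31  26  24  27  25  29  27  21  22
  80 222]
162 [102 107 105  99  95 119 221  60  26  32  25  27  25  24  29  24  21  23
  84 224]
163 [105 111 110 106 103 122 221  61  31  36  31  27  24  26  29  24  21  24
  87 223]
164 [108 112 110 108 107 127 222  61  51  54  48  38  24  24  28  23  22  22
  87 224]
165 [107 109 106 103 109 165 222  60  61  60  59  51  69 160  30  22  20  27
  93 226]
166 [103 103 103 101 117 209 222  65  58  57  57  55  97 222  30  22  20  62
 179 226]
167 [103 102 100 100 119 216 222  58  57  56  56  76 178 222  27  22  23  87
 214 202]
168 [108 107 104 102 119 215 221  59  57  56  55  96 227 221  28  25  57 145
 173 146]
169 [111 112 109 107 123 218 183  56  57  56  56  95 227 223 153  40 115 173
 146 146]
170 [110 112 109 107 125 222  73  56  57  56  56  94 222 216 202 108 146 147
 147 147]
171 [112 112 109 107 126 221  65  57  57  57  57  90 203 181 169 146 146 146
 147 147]
172 [113 114 111 108 126 222  59  56  56  56  66 126 170 147 147 146 147 146
 146 147]
173 [116 118 115 115 124 185  57  56  55  57  85 198 179 156 146 146 146 146
 146 146]
174 [114 114 112 109 111  84  61  54  56  56  95 226 217 199 191 167 146 147
 147 146]
175 [112 109 101  95  97  90  79  72  65  58  81 197 226 226 225 208 191 167
 147 147]
176 [110 101  90  92  94  90  90  89  79  70  54 105 227 227 226 226 225 208
 190 166]
177 [105  86  83  92  91  90  90  88  84  80  61  99 227 227 226 226 226 226
 225 206]
178 [110 102  90  95  90  97  95  85  80  78  87 178 226 226 226 226 227 228
 226 224]
179 [110 113 105 104  88 101  99  85  79  76 109 226 226 227 227 226 227 227
 226 224]
180 [100  98  97  97  70  96  94  90  85  87 107 227 227 227 227 226 226 227
 225 224]
181 [ 91 101 104  87  55  79  94  91  88  94 102 226 226 227 227 226 226 226
 225 224]
```

>>> arm_command:
  targets: [0, 0, 0, 0, 0, 0, 0.35, 0, 0, 0, 0, 0, 0, 0.35, 0, 0, 0, -0.3, 0, 0, 0.5, 0, 0, 0, -0.6, 0, 0, 0.7, 0, 0, 0, -0.6, 0, 0, 0.8, 0, 0, 0, -0.6, 0, 0, 0.8, 0, 0, 0, -0.3, 0, -0.7, 0.8, 0, 0, 0, 0, 0, -0.8, 0.8, 0, 0, 0, 0, 0, -0.8, 0.8, 0, 0, 0, 0, 0, -0.8, 0.8, 0, 0, 0, 0, 0, -0.6, 0.8]

```text
time: 5.98
ee_pos: [0.467, -0.0763, 0.1661]
eef_rot: [0.484, 0.516, -0.487, 0.512]
ft_force: [0.8, 0.1, 0.9]
width: 0.0684
```

Run:
```python
from h import *
hub=np.array([.4685,-.0706,0]);yaw=.065
goto(hub+[0,0,.106],yaw)
s,p,R=pose();M=R.as_matrix()
for n in ("side","top"):
    im=camera(n); cv2.imwrite(f"pics/{n}7full.png",im[:,:,::-1])
    crop(im,*( (260,140,80,60) if n=="side" else (240,165,80,60)),10,f"pics/{n}7.png")
```

```text
t 5.9833 pos [ 0.467  -0.0763  0.1661] yaw 0.05710062010044413 j7 0.07836845269645433 w 0.0683667843608418 F [0.8345 0.0601 0.9341] T [-0.0369 -0.1443 -0.0276]
turn units [-0.0101 -0.0012  0.0083] rows>= 0.08220209816964501
shift now-frame units [ 2.4056  0.0871 -0.2214] | rotated-frame [ 2.4059  0.0733 -0.2231] mm 60.43411270596715
```

View pics/side7.png

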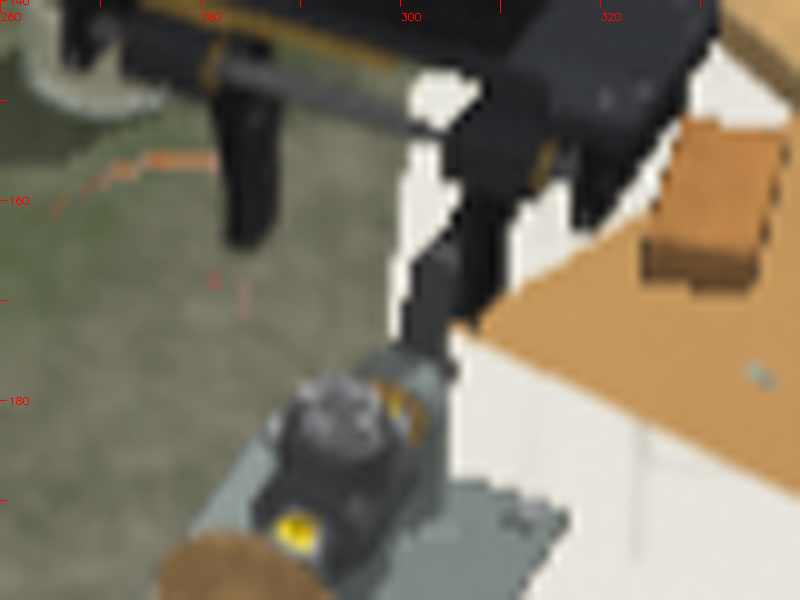

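View pics/top7.png

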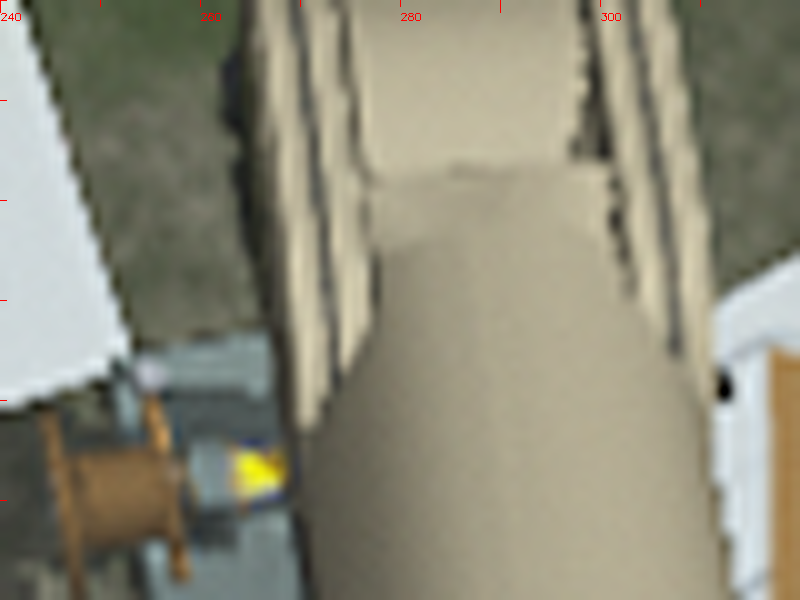

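>>> arm_command:
  targets: [-0.01, 0, 0, 0.5, 0.02, -0.07, 0.8, 0, 0, 0, 0.5, 0.02, -0.07, 0.8, 0, 0, 0, 0.5, 0.02, -0.07, 0.75, 0, 0, 0, 0.5, 0, 0, 0.7, 0, 0, 0, 0.5, 0, 0, 0.6, 0, 0, 0, 0, 0, 0, 0.5, 0, 0, 0, 0, 0, 0, 0.45, 0, 0, 0, 0, 0, 0, 0.4, 0, 0, 0, 0, 0, 0, 0.35, 0, 0, 0, 0, 0, 0, 0.3]
  newtons: 4

```text
time: 6.92
ee_pos: [0.4703, -0.0751, 0.1067]
eef_rot: [0.483, 0.516, -0.484, 0.516]
ft_force: [1.5, 1.2, -5.8]
width: 0.0358
```

Run:
```python
from h import *
hub=np.array([.4685,-.0706,0]);yaw=.065
goto(hub+[0,0,.106],yaw)
```

```text
t 6.9167 pos [ 0.4703 -0.0751  0.1067] yaw 0.06492906229741803 j7 0.0372589456086439 w 0.03584278834203492 F [ 1.5239  1.2402 -5.7508] T [ 0.1843 -0.3991  0.0154]
turn units [-0.0001  0.0034  0.0014] rows>= 0.023020488799434045
shift now-frame units [ 0.0293 -0.0618 -0.1864] | rotated-frame [ 0.0297 -0.0618 -0.1863] mm 4.964148662487741
```

>>> arm_command:
  targets: [0, 0, 0, 0, 0, 0, 0.25, 0, 0, 0, 0, 0, 0, 0.25, 0, 0, 0, 0, 0, 0, 0.25]

```text
time: 7.17
ee_pos: [0.4704, -0.0751, 0.107]
eef_rot: [0.483, 0.515, -0.484, 0.517]
ft_force: [2.4, 0.5, -6.7]
width: 0.036
```

Run:
```python
from h import *
hub=np.array([.4685,-.0706,0]);yaw=.065
goto(hub+[0,0,.106],yaw)
```

```text
t 7.1667 pos [ 0.4704 -0.0751  0.107 ] yaw 0.06497075599593649 j7 0.03778031616996009 w 0.03602479202403655 F [ 2.4459  0.4701 -6.6807] T [ 0.0532 -0.5745 -0.0043]
turn units [-0.      0.0033  0.0008] rows>= 0.02154693780448736
shift now-frame units [ 0.0414 -0.0626 -0.1865] | rotated-frame [ 0.0418 -0.0626 -0.1864] mm 5.0259538575181555
```

>>> arm_command:
  targets: [0, 0, 0, 0, 0, 0, 0.6, 0, 0, 0, -0.4, 0, 0, 0.6, 0, 0, 0, -0.6, 0, 0, 0.5, 0, 0, 0, -0.5, 0, 0, 0.45, 0, 0, 0, -0.5, 0, 0.5, 0.45, 0, 0, 0, -0.3, 0, 0.8, 0.45, 0, 0, 0, 0, 0, 0.8, 0.45, 0, 0, 0, 0, 0, 0.8, 0.45, 0, 0, 0, 0, 0, 0.7, 0.45]

```text
time: 7.92
ee_pos: [0.4785, -0.1642, 0.1773]
eef_rot: [0.481, 0.515, -0.481, 0.521]
ft_force: [0.3, 0.2, -0.5]
width: 0.0394
```

Run:
```python
from h import *
goto(np.array([.4766,-.168,.100]),.065)
```

```text
t 7.9167 pos [ 0.4785 -0.1642  0.1773] yaw 0.0736206350529078 j7 0.25179630429335326 w 0.039442530677043154 F [ 0.3184  0.1507 -0.4699] T [ 0.0142 -0.1065 -0.0315]
turn units [ 0.011   0.0076 -0.0061] rows>= 0.09224293322981679
shift now-frame units [ 3.0918 -0.1002  0.1264] | rotated-frame [ 3.0915 -0.0842  0.1457] mm 77.40098617614203
```

>>> arm_command:
  targets: [0.01, 0.007, -0.006, 0.6, -0.02, 0.05, 0.45, 0, 0, 0, 0.6, -0.02, 0.05, 0.45, 0, 0, 0, 0.6, -0.02, 0.03, 0.45, 0, 0, 0, 0.6, -0.01, 0, 0.45, 0, 0, 0, 0.6, 0, 0, 0.45, 0, 0, 0, 0.05, 0, 0, 0.4]
  newtons: 8

```text
time: 8.42
ee_pos: [0.4784, -0.1716, 0.1023]
eef_rot: [0.486, 0.512, -0.485, 0.516]
ft_force: [0.0, 0.6, -0.0]
width: 0.0372
```

Run:
```python
from h import *
goto(np.array([.4766,-.168,.100]),.065)
```

```text
t 8.4167 pos [ 0.4784 -0.1716  0.1023] yaw 0.05758573091204317 j7 0.2122699641746972 w 0.037202966324049125 F [ 0.0222  0.625  -0.    ] T [ 0.058  -0.1081  0.0005]
turn units [-0.0094  0.0039 -0.0063] rows>= 0.07544217680946592
shift now-frame units [ 0.0913 -0.0636 -0.1467] | rotated-frame [ 0.0921 -0.062  -0.1469] mm 4.603548391632887
```

>>> arm_command:
  targets: [-0.01, 0, 0, 0.09, -0.06, -0.1, 0.35, 0, 0, 0, 0, 0, 0, 0.3, 0, 0, 0, 0, 0, 0, 0.25, 0, 0, 0, 0, 0, 0, 0.2, 0, 0, 0, 0, 0, 0, 0.15, 0, 0, 0, 0, 0, 0, 0.1, 0, 0, 0, 0, 0, 0, 0.1]

```text
time: 9.0
ee_pos: [0.4771, -0.1673, 0.1026]
eef_rot: [0.484, 0.514, -0.482, 0.519]
ft_force: [1.9, 0.2, -6.0]
width: 0.0139
```

Run:
```python
from h import *
goto(np.array([.4766,-.168,.100]),.065)
```

```text
t 9.0 pos [ 0.4771 -0.1673  0.1026] yaw 0.06766748594792657 j7 0.2162763089035567 w 0.013863893716398469 F [ 1.8636  0.163  -6.0032] T [-0.0653 -0.3904 -0.008 ]
turn units [ 0.0034  0.004  -0.0073] rows>= 0.05664773923725373
shift now-frame units [ 0.103  -0.0234  0.0245] | rotated-frame [ 0.103  -0.0227  0.0249] mm 2.709633488952976
```

>>> arm_command:
  targets: [0, 0, 0, 0, 0, 0, 0.35, 0, 0, 0, 0, 0, 0, 0.35, 0, 0, 0, -0.2, 0, 0, 0.4, 0, 0, 0, -0.6, 0, 0, 0.5, 0, 0, 0, -0.6, 0, 0, 0.6, 0, 0, 0, -0.6, 0, 0, 0.7, 0, 0, 0, -0.6, 0, 0, 0.7, 0, 0, 0, -0.6, 0, -0.7, 0.7, 0, 0, 0, 0, 0, -0.8, 0.7, 0, 0, 0, 0, 0, -0.8, 0.7]

```text
time: 9.83
ee_pos: [0.4738, -0.1128, 0.1904]
eef_rot: [0.486, 0.511, -0.483, 0.518]
ft_force: [0.1, 0.6, -0.1]
width: 0.0601
```

Run:
```python
from h import *
goto(np.array([.4704,-.0706,.110]),.065+np.pi/2)
im=camera("side"); cv2.imwrite("pics/side8full.png",im[:,:,::-1])
crop(im,270,145,60,45,12,"pics/side8.png")
im=camera("top"); cv2.imwrite("pics/top8full.png",im[:,:,::-1])
crop(im,240,185,64,45,12,"pics/top8.png")
```

```text
t 9.8333 pos [ 0.4738 -0.1128  0.1904] yaw 0.06018815652689342 j7 0.15903741964960405 w 0.060130417258028916 F [ 0.1036  0.5645 -0.0731] T [ 0.0375 -0.0751 -0.0361]
turn units [ 1.9938 -0.0048 -0.0148] rows>= 12.53137504184175
shift now-frame units [ 3.2053 -0.0664 -1.7085] | rotated-frame [ 3.2142  1.6927 -0.0268] mm 90.82086969707252
```

View pics/side8.png

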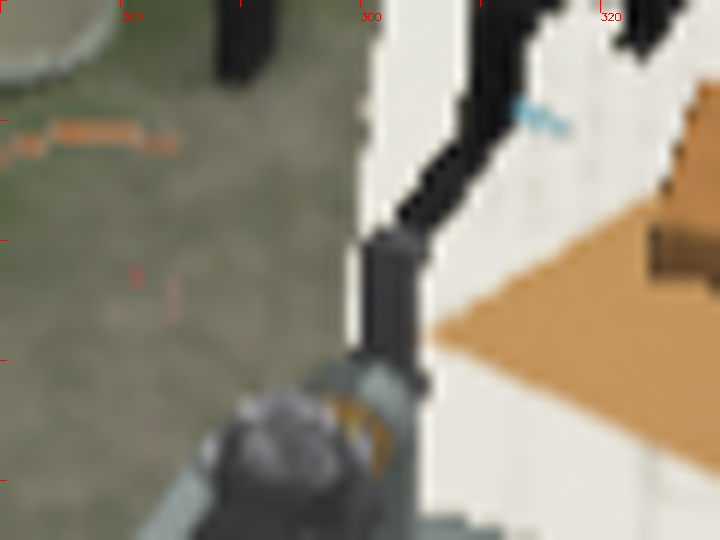

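View pics/top8.png

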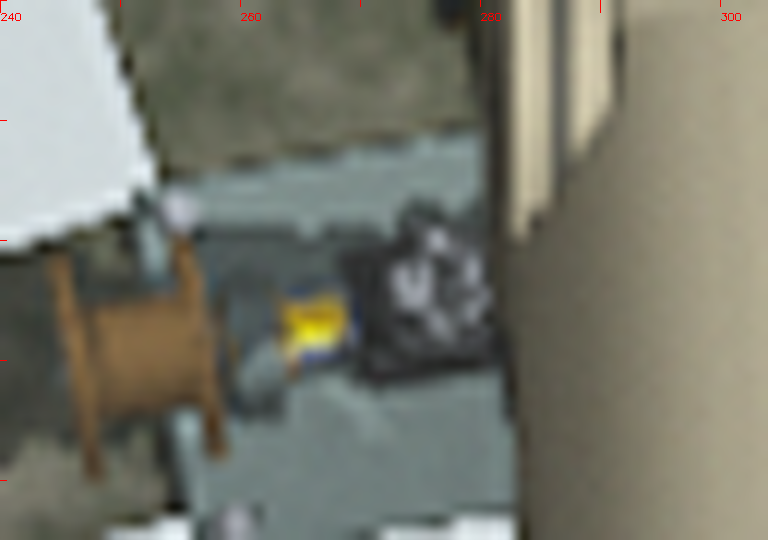

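>>> arm_command:
  targets: [0.157, 0, 0, 0, 0, -0.14, 0.7, 0.157, 0, 0, 0, 0.02, -0.14, 0.7, 0.157, 0, 0, 0, 0.03, -0.135, 0.7, 0.157, 0, 0, 0, 0.05, -0.13, 0.7, 0.157, 0, 0, 0, 0.066, -0.12, 0.7, 0.157, 0, 0, 0, 0.08, -0.115, 0.7, 0.157, 0, 0, 0, 0.094, -0.1, 0.7, 0.157, 0, 0, 0, 0.106, -0.09, 0.7, 0.157, 0, 0, 0, 0.116, -0.08, 0.7, 0.157, 0, 0, 0, 0.125, -0.06, 0.7, 0.157, 0, 0, 0, 0.13, -0.05, 0.7, 0.157, 0, 0, 0, 0.136, -0.03, 0.7]

```text
time: 10.93
ee_pos: [0.5036, -0.1065, 0.1957]
eef_rot: [0.711, 0.045, -0.7, 0.051]
ft_force: [-0.5, -1.0, -0.2]
width: 0.0606
```

Run:
```python
from h import *
goto(np.array([.4704,-.0726,.110]),.065+np.pi/2)
```

```text
t 10.9333 pos [ 0.5036 -0.1065  0.1957] yaw -1.4346268499930057 j7 -1.371235254477078 w 0.0606086557475383 F [-0.4849 -1.0134 -0.2104] T [ 0.0366  0.039  -0.0436]
turn units [ 0.0907 -0.0179 -0.0109] rows>= 0.5850259193443456
shift now-frame units [ 3.3973 -1.5527  1.1768] | rotated-frame [ 3.427   1.4377 -1.2353] mm 97.907745549396
```

>>> arm_command:
  targets: [0.05, -0.009, -0.005, 0.2, -0.52, 0.39, 0.7, 0.04, -0.009, -0.005, 0.2, -0.52, 0.39, 0.7, 0, 0, 0, 0.4, -0.51, 0.39, 0.7, 0, 0, 0, 0.6, 0, 0, 0.7, 0, 0, 0, 0.6, 0, 0, 0.7, 0, 0, 0, 0.6, 0, 0, 0.7]
  newtons: 4

```text
time: 11.43
ee_pos: [0.4732, -0.074, 0.1332]
eef_rot: [0.71, 0.016, -0.704, 0.018]
ft_force: [0.7, 0.7, -0.5]
width: 0.0609
```

Run:
```python
from h import *
goto(np.array([.4704,-.0726,.110]),.065+np.pi/2)
im=camera("side");
crop(im,255,130,80,60,10,"pics/side9.png")
```

```text
t 11.4333 pos [ 0.4732 -0.074   0.1332] yaw -1.52303615422613 j7 -1.521135523136556 w 0.06088303752965723 F [ 0.7107  0.6602 -0.5105] T [-0.0211  0.0519 -0.0307]
turn units [-0.0219 -0.0098 -0.0043] rows>= 0.15330066590416366
shift now-frame units [ 0.926  -0.063   0.1183] | rotated-frame [ 0.9271  0.0618 -0.1101] mm 23.39247676234287
```

View pics/side9.png

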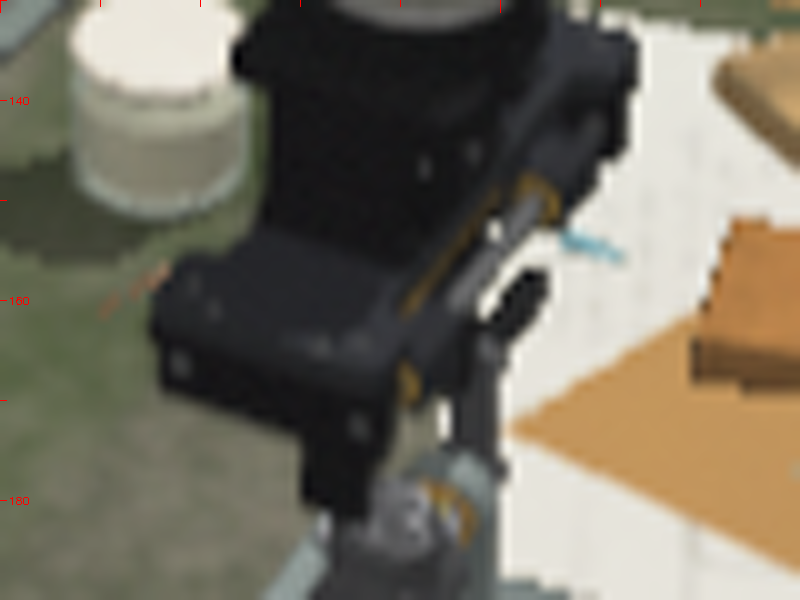

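>>> arm_command:
  targets: [-0.02, -0.009, -0.004, 0.35, -0.03, 0.06, 0.7, 0, 0, 0, 0.35, -0.03, 0.06, 0.7, 0, 0, 0, 0.3, 0, 0, 0.7, 0, 0, 0, 0, 0, 0, 0.6, 0, 0, 0, 0, 0, 0, 0.5, 0, 0, 0, 0, 0, 0, 0.45, 0, 0, 0, 0, 0, 0, 0.4, 0, 0, 0, 0, 0, 0, 0.35, 0, 0, 0, 0, 0, 0, 0.3, 0, 0, 0, 0, 0, 0, 0.3]

```text
time: 12.32
ee_pos: [0.469, -0.0714, 0.1047]
eef_rot: [-0.705, -0.025, 0.708, -0.022]
ft_force: [0.7, -4.8, -4.2]
width: 0.0364
```

Run:
```python
from h import *
goto(np.array([.4704,-.0726,.110]),.065+np.pi/2)
```

```text
t 12.3167 pos [ 0.469  -0.0714  0.1047] yaw -1.5051371720889437 j7 -1.5179755887900328 w 0.03638402384505892 F [ 0.7048 -4.8024 -4.1897] T [-0.9325 -0.2294 -0.0437]
turn units [0.0008 0.0047 0.0051] rows>= 0.044242461977060825
shift now-frame units [-0.2116  0.0525 -0.0529] | rotated-frame [-0.2112 -0.0534  0.0537] mm 5.609472645311963
```

>>> arm_command:
  targets: [0, 0, 0, 0, 0, 0, 0.3, 0, 0, 0, 0, 0, 0, 0.3, 0, 0, 0, 0, 0, 0, 0.3]
  newtons: 3

```text
time: 12.57
ee_pos: [0.469, -0.0714, 0.1048]
eef_rot: [-0.705, -0.025, 0.708, -0.022]
ft_force: [1.3, 1.3, -3.4]
width: 0.0359
```

Run:
```python
from h import *
goto(np.array([.4704,-.0726,.110]),.065+np.pi/2)
```

```text
t 12.5667 pos [ 0.469  -0.0714  0.1048] yaw -1.505104263324934 j7 -1.5178843179644312 w 0.035949383677257356 F [ 1.3108  1.3411 -3.4147] T [ 0.2694 -0.1992 -0.017 ]
turn units [0.0009 0.0044 0.005 ] rows>= 0.042123617979736176
shift now-frame units [-0.2096  0.0506 -0.0528] | rotated-frame [-0.2092 -0.0514  0.0535] mm 5.549659958678029
```

Run:
```python
from h import *
np.set_printoptions(precision=4,suppress=True)
for z in (.093,.085): print(proj("side",[.4702,-.0713,z]),proj("top",[.4702,-.0713,z]))
im=cv2.imread("pics/top0.png")[:,:,::-1].astype(int)
sm=cv2.imread("pics/side0.png")[:,:,::-1].astype(int)
def red(im): return (im[...,0]>120)&(im[...,1]<70)&(im[...,2]<70)
for n,i,b in (("top",im,(165,200,195,235)),("side",sm,(225,230,250,265))):
    m=red(i); mm=np.zeros_like(m); mm[b[1]:b[3],b[0]:b[2]]=m[b[1]:b[3],b[0]:b[2]]
    ys,xs=np.nonzero(mm); print(n,len(xs),xs.mean(),ys.mean()); 
    r=cv2.minAreaRect(np.c_[xs,ys].astype(np.float32)); print(r, cv2.boxPoints(r))
from scipy.optimize import least_squares
# fit box model silhouettes: hull extents: compare mask centroid+moments w/ rendered model
def render(n,c,yaw,shape=(384,512),S=8):
    u=np.array([np.cos(yaw),np.sin(yaw),0]);v=np.array([-u[1],u[0],0]);w=np.array([0,0,1])
    P=np.array([c+a*.025*u+b*.007*v+d*.015*w for a in(-1,1) for b in(-1,1) for d in(-1,1)])
    h=cv2.convexHull(((proj(n,P)+.5)*S).astype(np.float32))[:,0]
    m=np.zeros((shape[0]*S,shape[1]*S),np.uint8); cv2.fillConvexPoly(m,h.astype(np.int32),1)
    return cv2.resize(m.astype(np.float32),(shape[1],shape[0]),interpolation=cv2.INTER_AREA)
def soft(i): return np.clip((i[...,0]-np.maximum(i[...,1],i[...,2])-20)/130.,0,1)
A={}
for n,i,b in (("top",im,(168,203,190,230)),("side",sm,(228,232,246,260))):
    A[n]=(b,soft(i)[b[1]:b[3],b[0]:b[2]])
def mom(a):
    ys,xs=np.mgrid[:a.shape[0],:a.shape[1]]; s=a.sum(); x=(a*xs).sum()/s;y=(a*ys).sum()/s
    return np.array([x,y])
from scipy.optimize import minimize
def cost(q,which):
    r=0
    for n in which:
        b,a=A[n]; m=render(n,np.array(q[:3]),q[3])[b[1]:b[3],b[0]:b[2]]
        r+=((m-a)**2).sum()
    return r
for which in (("top",),("side",),("top","side")):
    best=minimize(lambda q:cost((q[0]*.01,q[1]*.01,.083,q[2]),which),[47.2,24.6,-.85],method="Nelder-Mead",options=dict(initial_simplex=np.array([[47.2,24.6,-.85],[47.9,24.6,-.85],[47.2,25.2,-.85],[47.2,24.6,-.7]]),maxiter=120,xatol=.01,fatol=.01))
    print(which,best.x,best.fun)
```

```text
[[293.583  179.8874]] [[276.0348 207.8412]]
[[293.4723 181.8035]] [[275.9101 208.2579]]
top 60 177.05 215.58333333333334
((177.0, 215.50001525878906), (3.535533905029297, 14.849241256713867), 45.0) [[170.5 219.5]
 [181.  209. ]
 [183.5 211.5]
 [173.  222. ]]
side 59 235.5593220338983 243.9322033898305
((236.22708129882812, 245.7030487060547), (18.106428146362305, 4.890057563781738), 82.40535736083984) [[232.607  237.0524]
 [237.4542 236.4061]
 [239.8472 254.3537]
 [235.     255.    ]]
('top',) [47.4858 24.7469 -0.8618] 30.298463849852073
('side',) [47.6006 24.6879 -0.9253] 30.38777222401997
('top', 'side') [47.5554 24.7085 -0.9011] 62.85272495608358
```

>>> arm_command:
  targets: [0, 0, 0, 0, 0, 0, 0.6, 0, 0, 0, -0.3, 0, 0, 0.6, 0, 0, 0, -0.6, 0, 0, 0.6, 0, 0, 0, -0.8, 0, 0, 0.6, 0, 0, 0, -0.8, 0, 0, 0.6, 0, 0, 0, -0.8, 0, 0, 0.6]

```text
time: 13.07
ee_pos: [0.4676, -0.0721, 0.1899]
eef_rot: [-0.704, -0.025, 0.71, -0.021]
ft_force: [0.1, -0.3, 0.1]
width: 0.052
```

>>> arm_command:
  targets: [-0.157, 0, 0, 0, -0.7, -0.05, 0.6, -0.157, 0, 0, 0, -0.69, -0.13, 0.6, -0.157, 0, 0, 0, -0.67, -0.22, 0.6, -0.157, 0, 0, 0, -0.63, -0.3, 0.6, -0.157, 0, 0, 0, -0.59, -0.37, 0.6, -0.157, 0, 0, 0, -0.54, -0.44, 0.6, -0.157, 0, 0, 0, -0.49, -0.5, 0.6, -0.157, 0, 0, 0, -0.42, -0.56, 0.6, -0.157, 0, 0, 0, -0.35, -0.61, 0.6, -0.157, 0, 0, 0, -0.27, -0.64, 0.6, -0.157, 0, 0, 0, -0.19, -0.67, 0.6, -0.157, 0, 0, 0, -0.11, -0.69, 0.6]

```text
time: 14.07
ee_pos: [0.4717, 0.1414, 0.2085]
eef_rot: [0.506, 0.493, -0.499, 0.502]
ft_force: [-0.4, -0.9, 0.4]
width: 0.0523
```

Run:
```python
from h import *
goto(np.array([.4755,.2472,.17]),.69)
```

```text
t 14.0667 pos [0.4717 0.1414 0.2085] yaw -0.009549929734339888 j7 -0.45765316351159885 w 0.052323947844495206 F [-0.4185 -0.9441  0.3537] T [-0.0027 -0.091   0.0042]
turn units [-0.8907  0.0088 -0.017 ] rows>= 5.599240946601677
shift now-frame units [ 1.5351  0.0884 -4.2379] | rotated-frame [ 1.5415  2.8117 -3.1689] mm 112.7046102036168
```

>>> arm_command:
  targets: [-0.15, 0.001, -0.003, 0.1, 0.02, -0.7, 0.6, -0.15, 0.001, -0.003, 0.1, 0.1, -0.7, 0.6, -0.15, 0.001, -0.003, 0.1, 0.19, -0.68, 0.6, -0.15, 0.001, -0.003, 0.1, 0.27, -0.65, 0.6, -0.15, 0.001, -0.003, 0.1, 0.35, -0.62, 0.6, -0.14, 0, 0, 0.1, 0.4, -0.57, 0.6, 0, 0, 0, 0, 0, 0, 0.6]

```text
time: 14.65
ee_pos: [0.476, 0.2551, 0.2005]
eef_rot: [0.289, 0.642, -0.286, 0.65]
ft_force: [-0.1, -0.0, 0.9]
width: 0.0522
```

Run:
```python
from h import *
goto(np.array([.4755,.2472,.09]),.69)
for n in ("side","top"):
    im=camera(n); cv2.imwrite(f"pics/{n}10full.png",im[:,:,::-1])
    crop(im,*( (195,200,80,60) if n=="side" else (140,180,80,60)),10,f"pics/{n}10.png")
```

```text
t 14.65 pos [0.476  0.2551 0.2005] yaw 0.7340396550406753 j7 -0.010649663025358011 w 0.052207699197406546 F [-0.0948 -0.0155  0.8628] T [ 0.0943 -0.0515  0.0048]
turn units [ 0.056   0.0097 -0.01  ] rows>= 0.3629133887046843
shift now-frame units [ 4.4182 -0.2589  0.1863] | rotated-frame [ 4.4185 -0.2148  0.2303] mm 110.74275996638094
```

View pics/side10.png

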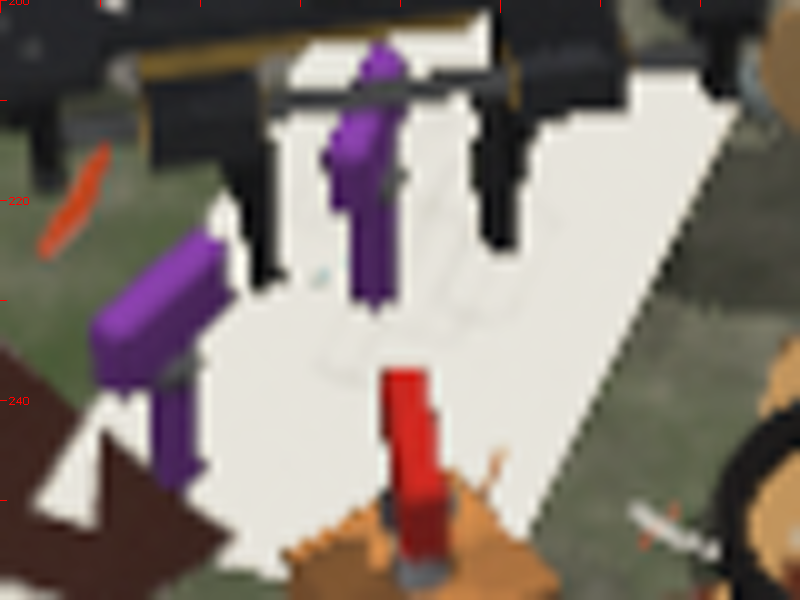

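View pics/top10.png

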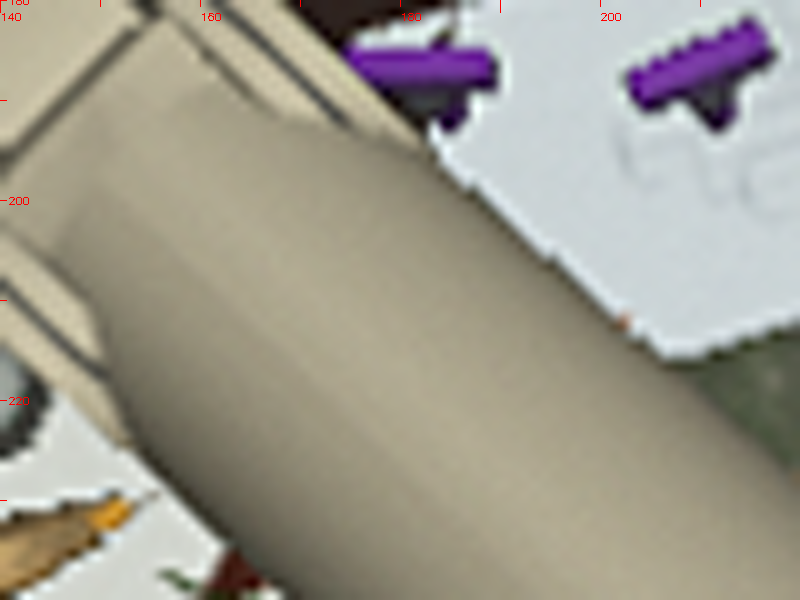

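>>> arm_command:
  targets: [0.05, 0.01, -0.01, 0.4, -0.22, 0.22, 0.6, 0, 0, 0, 0.7, 0, 0, 0.6, 0, 0, 0, 0.7, 0, 0, 0.6, 0, 0, 0, 0.6, 0, 0, 0.6, 0, 0, 0, 0.6, 0, 0, 0.55]

```text
time: 15.17
ee_pos: [0.4805, 0.2359, 0.1254]
eef_rot: [0.313, 0.632, -0.314, 0.636]
ft_force: [-0.6, -0.3, -0.1]
width: 0.0501
```

Run:
```python
from h import *
goto(np.array([.4755,.2472,.089]),.69)
im=camera("side"); cv2.imwrite(f"pics/side11full.png",im[:,:,::-1])
crop(im,195,200,80,60,10,f"pics/side11.png")
```

```text
t 15.1667 pos [0.4805 0.2359 0.1254] yaw 0.6523935070195817 j7 -0.10359686470971385 w 0.05007231432585962 F [-0.6231 -0.2508 -0.1246] T [ 0.0203 -0.0987  0.0091]
turn units [-0.0479  0.008  -0.0027] rows>= 0.30559521070199863
shift now-frame units [ 1.4526  0.1119 -0.4882] | rotated-frame [ 1.4553  0.133  -0.4745] mm 38.41245126473575
```

View pics/side11.png

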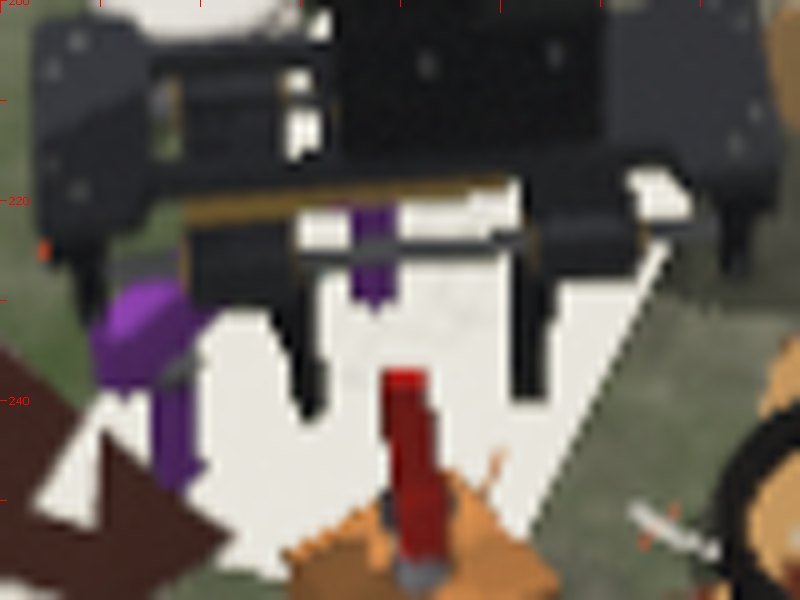

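>>> arm_command:
  targets: [-0.04, 0.008, -0.003, 0, 0.1, -0.4, 0.55, 0, 0, 0, 0, 0, 0, 0.55]

```text
time: 15.38
ee_pos: [0.4748, 0.2413, 0.1212]
eef_rot: [0.303, 0.639, -0.308, 0.636]
ft_force: [-0.6, -0.5, 0.2]
width: 0.0482
```

Run:
```python
from h import *
goto(np.array([.4755,.2472,.089]),.69)
```

```text
t 15.3833 pos [0.4748 0.2413 0.1212] yaw 0.6772991519405412 j7 -0.09234081025432321 w 0.048163030478192766 F [-0.6038 -0.4538  0.169 ] T [ 0.0681 -0.1349 -0.0325]
turn units [-0.0162 -0.002   0.0102] rows>= 0.12076001233925175
shift now-frame units [ 1.2861  0.1802 -0.1633] | rotated-frame [ 1.2873  0.1719 -0.1631] mm 32.723252905942246
```

>>> arm_command:
  targets: [-0.015, -0.002, 0.01, 0.3, 0.09, -0.08, 0.55, 0, 0, 0, 0.3, 0.09, -0.08, 0.55, 0, 0, 0, 0.3, 0, 0, 0.55, 0, 0, 0, 0.3, 0, 0, 0.5, 0, 0, 0, 0, 0, 0, 0.45]
  newtons: 10

```text
time: 15.8
ee_pos: [0.4773, 0.2476, 0.0907]
eef_rot: [0.303, 0.638, -0.302, 0.64]
ft_force: [-0.4, -0.2, 0.2]
width: 0.0426
```

Run:
```python
from h import *
goto(np.array([.4755,.2472,.089]),.69)
im=camera("side"); cv2.imwrite(f"pics/side12full.png",im[:,:,::-1])
crop(im,205,210,64,48,12,f"pics/side12.png")
```

```text
t 15.8 pos [0.4773 0.2476 0.0907] yaw 0.6866509594099814 j7 -0.12259178556444397 w 0.042629611516753166 F [-0.3932 -0.1817  0.1896] T [ 0.0301 -0.083   0.0147]
turn units [-0.0043  0.0025 -0.0051] rows>= 0.04434991163160223
shift now-frame units [ 0.0692 -0.0676 -0.0328] | rotated-frame [ 0.0695 -0.0672 -0.0329] mm 2.554450547434882
```

View pics/side12.png

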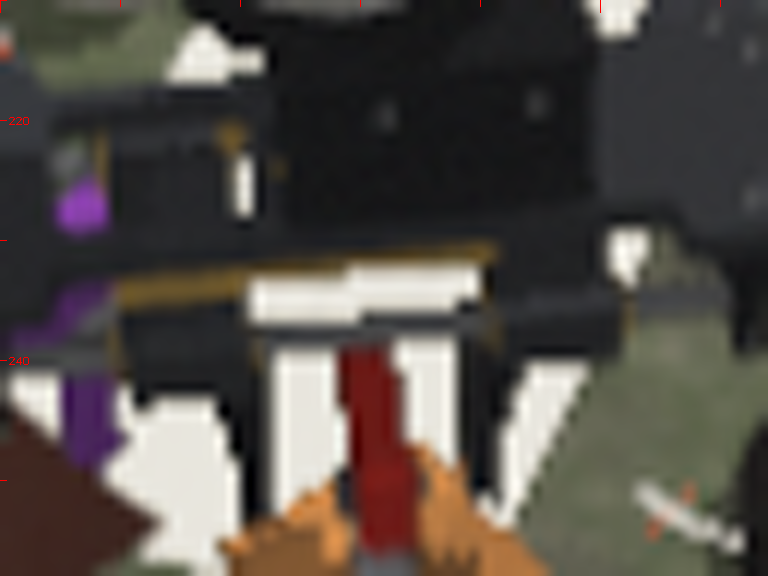

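>>> arm_command:
  targets: [0, 0, 0, 0.06, -0.06, -0.03, 0.35, 0, 0, 0, 0, 0, 0, 0.25, 0, 0, 0, 0, 0, 0, 0.2, 0, 0, 0, 0, 0, 0, 0.1, 0, 0, 0, 0, 0, 0, 0.05, 0, 0, 0, 0, 0, 0, 0]
  newtons: 20

```text
time: 16.35
ee_pos: [0.4761, 0.2476, 0.0905]
eef_rot: [0.304, 0.638, -0.301, 0.641]
ft_force: [0.0, 0.4, -0.3]
width: 0.0192
```

Run:
```python
from h import *
goto(np.array([.4755,.2472,.089]),.69)
```

```text
t 16.35 pos [0.4761 0.2476 0.0905] yaw 0.6865414628720102 j7 -0.12349144184355675 w 0.019160119798282423 F [ 0.0163  0.4416 -0.2574] T [ 0.0625 -0.0628 -0.0354]
turn units [-0.0044  0.0029 -0.0067] rows>= 0.053376223608488246
shift now-frame units [ 0.0593 -0.0288 -0.0023] | rotated-frame [ 0.0594 -0.0285 -0.0023] mm 1.648156601365824
```

>>> arm_command:
  targets: [0, 0, 0, 0, 0, 0, 0, 0, 0, 0, 0, 0, 0, 0, 0, 0, 0, 0, 0, 0, 0]

```text
time: 16.6
ee_pos: [0.4762, 0.2475, 0.0906]
eef_rot: [0.304, 0.637, -0.301, 0.641]
ft_force: [-0.2, 0.4, -0.1]
width: 0.0199
```

Run:
```python
from h import *
im=camera("side"); cv2.imwrite(f"pics/side13full.png",im[:,:,::-1])
crop(im,213,222,48,36,16,f"pics/side13.png")
print(read_state()["width"])
```

```text
0.019293970963415615
```

View pics/side13.png

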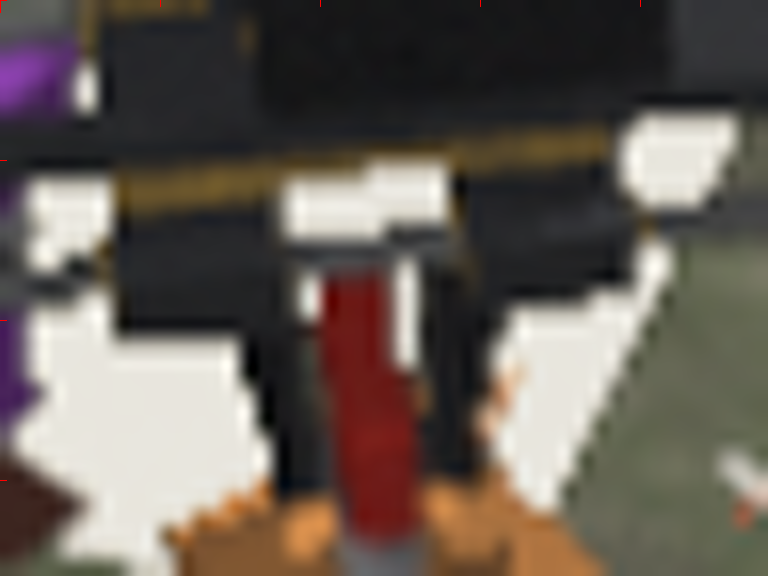

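Run:
```python
from h import *
im=cv2.imread("pics/side13full.png")[:,:,::-1]
a=im.astype(int)
for r in range(238,258): print(r,[tuple(int(x)//10 for x in a[r,c]) for c in range(229,244)])
def box(n,c,yaw):
    u=np.array([np.cos(yaw),np.sin(yaw),0]);v=np.array([-u[1],u[0],0]);w=np.array([0,0,1])
    return proj(n,[c+a*.025*u+b*.007*v+d*.015*w for a in(-1,1) for b in(-1,1) for d in(-1,1)])
for yaw in (-.6,-.884,-1.1): print(yaw,box("side",np.array([.4761,.2475,.083]),yaw).round(1).tolist())
```

```text
238 [(4, 4, 4), (4, 4, 4), (6, 6, 6), (7, 7, 7), (7, 7, 7), (7, 7, 7), (7, 7, 7), (7, 6, 6), (9, 8, 8), (16, 16, 15), (6, 6, 6), (5, 5, 5), (6, 5, 4), (5, 4, 3), (3, 3, 3)]
239 [(3, 3, 3), (4, 3, 3), (8, 8, 7), (16, 16, 15), (8, 5, 5), (8, 4, 4), (8, 4, 4), (9, 4, 3), (12, 10, 10), (22, 22, 21), (6, 6, 5), (2, 2, 2), (3, 2, 2), (5, 4, 3), (3, 3, 3)]
240 [(3, 3, 3), (3, 3, 3), (10, 10, 9), (22, 22, 21), (10, 2, 2), (10, 2, 2), (10, 2, 2), (10, 2, 2), (13, 10, 9), (22, 22, 21), (7, 7, 6), (3, 3, 3), (3, 2, 2), (3, 3, 3), (3, 3, 3)]
241 [(3, 3, 3), (3, 3, 3), (8, 8, 7), (19, 18, 17), (10, 2, 2), (10, 2, 2), (10, 2, 2), (10, 2, 2), (12, 9, 9), (22, 22, 21), (6, 6, 5), (3, 3, 3), (2, 2, 2), (2, 2, 3), (3, 3, 3)]
242 [(3, 3, 3), (3, 3, 3), (3, 3, 3), (7, 4, 4), (10, 2, 2), (10, 2, 2), (10, 2, 2), (10, 2, 2), (12, 9, 9), (22, 22, 21), (4, 4, 4), (3, 3, 3), (2, 2, 2), (2, 2, 2), (2, 2, 2)]
243 [(2, 2, 2), (2, 2, 2), (4, 3, 3), (7, 5, 5), (9, 2, 2), (10, 2, 2), (10, 2, 2), (10, 2, 2), (12, 9, 9), (22, 22, 21), (5, 5, 5), (3, 3, 3), (2, 2, 2), (2, 2, 2), (6, 6, 6)]
244 [(2, 2, 2), (2, 2, 2), (
[... 2208 characters left out ...]
 9, 8), (10, 9, 9), (9, 7, 7), (8, 7, 7), (8, 7, 7), (9, 7, 6), (11, 7, 4), (14, 9, 5), (14, 10, 5), (14, 9, 5)]
257 [(12, 8, 4), (12, 8, 4), (13, 8, 5), (12, 8, 4), (11, 7, 4), (10, 8, 7), (10, 10, 10), (9, 9, 10), (9, 9, 9), (9, 8, 8), (10, 8, 6), (10, 7, 4), (9, 6, 3), (10, 6, 4), (10, 6, 4)]
-0.6 [[241.9, 255.7], [241.6, 248.5], [237.1, 257.4], [236.7, 250.1], [235.1, 243.2], [234.7, 235.9], [230.4, 244.8], [229.9, 237.5]]
-0.884 [[239.5, 256.8], [239.2, 249.6], [234.4, 257.4], [234.0, 250.1], [237.7, 243.2], [237.3, 235.9], [232.7, 243.7], [232.3, 236.5]]
-1.1 [[237.6, 257.3], [237.2, 250.1], [232.5, 257.0], [232.0, 249.8], [239.6, 243.6], [239.3, 236.3], [234.7, 243.3], [234.2, 236.0]]
```

>>> arm_command:
  targets: [0, 0, 0, 0, 0, 0, 0.3, 0, 0, 0, -0.12, 0, 0, 0.35, 0, 0, 0, -0.12, 0, 0, 0.3, 0, 0, 0, 0, 0, 0, 0.2, 0, 0, 0, 0, 0, 0, 0.1, 0, 0, 0, 0, 0, 0, 0.05, 0, 0, 0, 0, 0, 0, 0, 0, 0, 0, 0, 0, 0, 0]

```text
time: 17.32
ee_pos: [0.4763, 0.2477, 0.0977]
eef_rot: [0.304, 0.637, -0.301, 0.641]
ft_force: [-0.4, -0.8, 0.7]
width: 0.0135
```

Run:
```python
from h import *
goto(np.array([.4761,.2475,.096]),.69)
```

```text
t 17.3167 pos [0.4763 0.2477 0.0977] yaw 0.6862950615724348 j7 -0.11731969782419503 w 0.013499668277882779 F [-0.3871 -0.7827  0.7379] T [ 0.0045 -0.1129  0.037 ]
turn units [-0.0047  0.0033 -0.0074] rows>= 0.05908822326701944
shift now-frame units [ 0.0699 -0.009   0.0006] | rotated-frame [ 0.0699 -0.0086  0.0007] mm 1.7614470681469985
```

>>> arm_command:
  targets: [0, 0, 0, -0.3, 0, 0, 0, 0, 0, 0, -0.5, 0, 0, 0, 0, 0, 0, -0.6, 0, 0, 0, 0, 0, 0, -0.7, 0, 0, 0, 0, 0, 0, -0.7, 0, 0, 0, 0, 0, 0, -0.7, 0, 0, 0, 0, 0, 0, -0.6, 0, 0, 0, 0, 0, 0, -0.5, 0, 0, 0, 0, 0, 0, -0.2, 0, 0, 0]
  newtons: 25

```text
time: 18.07
ee_pos: [0.4741, 0.2483, 0.2295]
eef_rot: [0.304, 0.638, -0.3, 0.641]
ft_force: [-0.8, -0.3, -0.2]
width: 0.0136
```

Run:
```python
from h import *
goto(np.array([.4702,-.0713,.215]),.69)
im=camera("side"); cv2.imwrite(f"pics/side14full.png",im[:,:,::-1])
crop(im,190,180,80,60,10,f"pics/side14.png")
s,p,R=pose();M=R.as_matrix();print(M)
print(proj("side",[p+.085*M[:,0],p+.09*M[:,0],p,p+.033*M[:,0]]))
```

```text
t 18.0667 pos [0.4741 0.2483 0.2295] yaw 0.6889964450007755 j7 -0.017178678355349645 w 0.013646513299111287 F [-0.7527 -0.2692 -0.169 ] T [ 0.1296 -0.1453  0.0489]
turn units [-0.0013  0.0021 -0.0081] rows>= 0.05317122905370674
shift now-frame units [ 0.5436 -8.251   9.7659] | rotated-frame [ 0.5797 -8.2573  9.7585] mm 319.9101408082542
[[ 0.0069  0.7719  0.6357]
 [ 0.0031  0.6357 -0.7719]
 [-1.      0.0073  0.002 ]]
[[235.1107 231.5575]
 [235.1694 232.8437]
 [234.0601 208.601 ]
 [234.4802 217.766 ]]
```

View pics/side14.png

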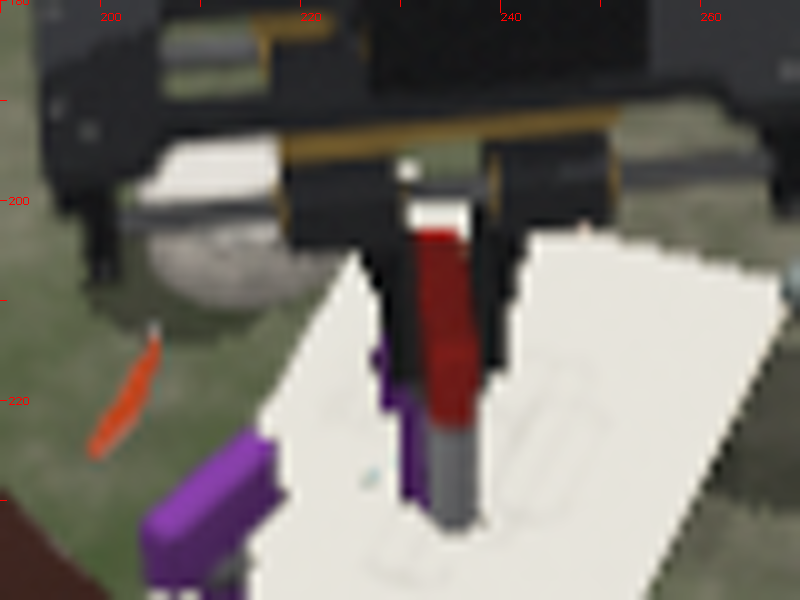

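>>> arm_command:
  targets: [0, 0, 0, 0, -0.4, 0.5, 0, 0, 0, 0, 0, -0.6, 0.7, 0, 0, 0, 0, 0, -0.7, 0.83, 0, 0, 0, 0, 0, -0.7, 0.83, 0, 0, 0, 0, 0, -0.7, 0.83, 0, 0, 0, 0, 0, -0.7, 0.83, 0, 0, 0, 0, 0, -0.7, 0.83, 0, 0, 0, 0, 0, -0.7, 0.83, 0, 0, 0, 0, 0, -0.7, 0.83, 0, 0, 0, 0, 0, -0.6, 0.71, 0, 0, 0, 0, 0, -0.6, 0.71, 0, 0, 0, 0, 0, -0.5, 0.6, 0]

```text
time: 19.12
ee_pos: [0.4677, -0.0537, 0.2263]
eef_rot: [0.301, 0.641, -0.295, 0.642]
ft_force: [0.5, 0.1, -0.8]
width: 0.0141
```

Run:
```python
from h import *
goto(np.array([.4702,-.0713,.215]),.69)
```

```text
t 19.1167 pos [ 0.4677 -0.0537  0.2263] yaw 0.7004045904812074 j7 0.7131577798029439 w 0.014108614559802135 F [ 0.5384  0.0629 -0.8377] T [ 0.0457 -0.1532  0.0047]
turn units [ 0.0133 -0.0031 -0.0094] rows>= 0.10405027685719116
shift now-frame units [ 0.4469 -0.3798  0.6054] | rotated-frame [ 0.4512 -0.3701  0.6082] mm 21.072564265153254
```

>>> arm_command:
  targets: [-0.145, 0, 0, 0, -0.2, 0.3, 0, -0.145, 0, 0, 0, -0.1, 0.2, 0, -0.145, 0, 0, 0, 0, 0, 0, -0.145, 0, 0, 0, 0, 0, 0, -0.145, 0, 0, 0, 0, 0, 0, -0.145, 0, 0, 0, 0, 0, 0, -0.145, 0, 0, 0, 0, 0, 0, -0.135, 0, 0, 0, 0, 0, 0, 0, 0, 0, 0, 0, 0, 0]

```text
time: 19.87
ee_pos: [0.4669, -0.0748, 0.2222]
eef_rot: [-0.021, 0.708, 0.027, 0.706]
ft_force: [0.1, 0.3, -1.4]
width: 0.0137
```

Run:
```python
from h import *
goto(np.array([.4702,-.0713,.21]),1.60)
im=camera("side"); cv2.imwrite(f"pics/side15full.png",im[:,:,::-1])
crop(im,262,130,64,48,12,f"pics/side15.png")
s,p,R=pose();M=R.as_matrix();print(M)
print(proj("side",[p+.085*M[:,0],p+.09*M[:,0],p,p+.033*M[:,0]]))
```

```text
t 19.8667 pos [ 0.4669 -0.0748  0.2222] yaw 1.6383495427193853 j7 1.6880286590712865 w 0.01369226004560404 F [ 0.0798  0.3461 -1.448 ] T [ 0.0811 -0.1282 -0.0214]
turn units [ 0.0488 -0.0035 -0.0096] rows>= 0.313596079265063
shift now-frame units [0.4896 0.1267 0.1405] | rotated-frame [0.489  0.1357 0.1341] mm 13.122223077933901
[[-0.0032 -0.0613  0.9981]
 [ 0.0074  0.9981  0.0613]
 [-1.      0.0076 -0.0027]]
[[295.6595 168.9213]
 [295.5828 170.1777]
 [297.0209 146.6504]
 [296.4789 155.5073]]
```

View pics/side15.png

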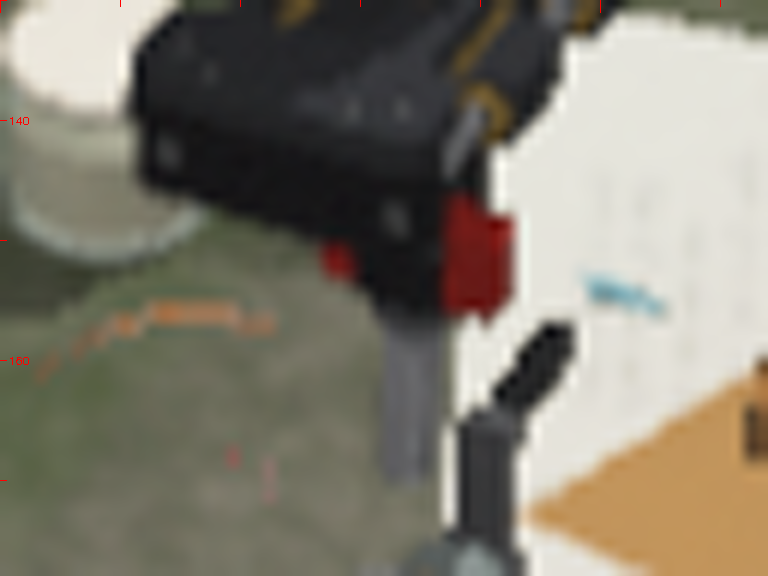

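>>> arm_command:
  targets: [0.045, -0.003, -0.009, 0.3, 0.13, 0.14, 0, 0, 0, 0, 0.3, 0, 0, 0, 0, 0, 0, 0.3, 0, 0, 0, 0, 0, 0, 0.3, 0, 0, 0, 0, 0, 0, 0.1, 0, 0, 0, 0, 0, 0, 0, 0, 0, 0]

```text
time: 20.42
ee_pos: [0.4692, -0.0714, 0.1864]
eef_rot: [-0.004, 0.708, 0.005, 0.706]
ft_force: [0.6, 0.1, 0.5]
width: 0.0139
```

Run:
```python
from h import *
goto(np.array([.4706,-.0713,.186]),1.60)
s,p,R=pose();M=R.as_matrix();print(M, (p+.087*M[:,0]))
```

```text
t 20.4167 pos [ 0.4692 -0.0714  0.1864] yaw 1.582831289941309 j7 1.5975704969506488 w 0.013858423638493296 F [0.6094 0.1249 0.485 ] T [ 0.0793 -0.1485  0.0379]
turn units [-0.0219 -0.0028 -0.0013] rows>= 0.13875827468231813
shift now-frame units [0.0166 0.0041 0.0543] | rotated-frame [0.0167 0.0032 0.0544] mm 1.4239980843877644
[[-0.0022 -0.012   0.9999]
 [ 0.001   0.9999  0.012 ]
 [-1.      0.001  -0.0022]] [ 0.4691 -0.0713  0.0994]
```

>>> arm_command:
  targets: [-0.015, -0.003, 0, 0, 0, 0.055, 0, 0, 0, 0, 0.08, 0, 0, 0, 0, 0, 0, 0.08, 0, 0, 0, 0, 0, 0, 0.08, 0, 0, 0, 0, 0, 0, 0.08, 0, 0, 0]

```text
time: 20.83
ee_pos: [0.4711, -0.0718, 0.1785]
eef_rot: [-0.008, 0.707, 0.009, 0.708]
ft_force: [-0.3, 0.7, -0.8]
width: 0.0142
```

Run:
```python
from h import *
goto(np.array([.4706,-.0713,.172]),1.60)
im=camera("side"); cv2.imwrite(f"pics/side16full.png",im[:,:,::-1])
crop(im,262,140,64,48,12,f"pics/side16.png")
```

```text
t 20.8333 pos [ 0.4711 -0.0718  0.1785] yaw 1.5949994505273246 j7 1.604438884028219 w 0.014216674018821788 F [-0.329   0.6828 -0.7932] T [ 0.0953 -0.1045  0.0111]
turn units [-0.0064  0.0017 -0.0011] rows>= 0.0420607598884462
shift now-frame units [ 0.2597  0.0213 -0.0206] | rotated-frame [ 0.2598  0.0217 -0.0202] mm 6.5358070640362715
```

View pics/side16.png

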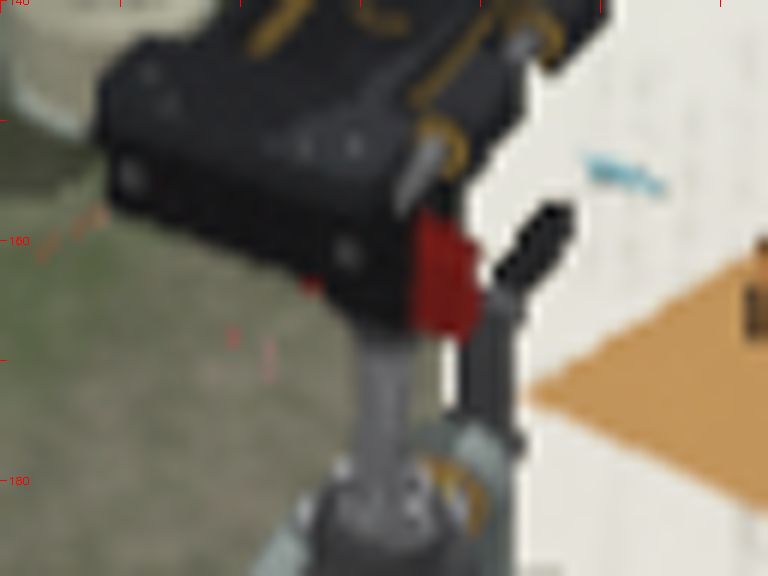

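>>> arm_command:
  targets: [0, 0, 0, 0.08, 0.02, -0.02, 0, 0, 0, 0, 0.08, 0, 0, 0, 0, 0, 0, 0.08, 0, 0, 0]

```text
time: 21.13
ee_pos: [0.4702, -0.071, 0.1719]
eef_rot: [-0.008, 0.707, 0.009, 0.707]
ft_force: [-1.1, 0.9, 0.4]
width: 0.0141
```

Run:
```python
from h import *
goto(np.array([.4706,-.0713,.172]),1.60)
```

```text
t 21.1333 pos [ 0.4702 -0.071   0.1719] yaw 1.5950995636078404 j7 1.599814767511452 w 0.014132431197020925 F [-1.0942  0.8795  0.4375] T [ 0.2594  0.274  -0.0212]
turn units [-0.0062  0.0006 -0.0015] rows>= 0.04049151052246036
shift now-frame units [-0.0043 -0.0116  0.0152] | rotated-frame [-0.0043 -0.0117  0.0152] mm 0.4905193942876612
```

>>> arm_command:
  targets: [0, 0, 0, 0.08, 0, 0, 0, 0, 0, 0, 0.08, 0, 0, 0, 0, 0, 0, 0.08, 0, 0, 0]

```text
time: 21.38
ee_pos: [0.4702, -0.071, 0.1654]
eef_rot: [-0.008, 0.707, 0.009, 0.707]
ft_force: [-2.5, -0.1, 18.5]
width: 0.014
```

Run:
```python
from h import *
goto(np.array([.4706,-.0713,.170]),1.60)
im=camera("side"); cv2.imwrite(f"pics/side17full.png",im[:,:,::-1])
crop(im,262,140,64,48,12,f"pics/side17.png")
```

```text
t 21.3833 pos [ 0.4702 -0.071   0.1654] yaw 1.5951937793581459 j7 1.5952553061815369 w 0.0139737064335167 F [-2.5227 -0.1494 18.4718] T [-0.0701  0.4249 -0.0451]
turn units [-0.0061  0.0007 -0.0012] rows>= 0.039485915486422225
shift now-frame units [-0.1853 -0.0129  0.0154] | rotated-frame [-0.1853 -0.0131  0.0152] mm 4.659368384020883
```

View pics/side17.png

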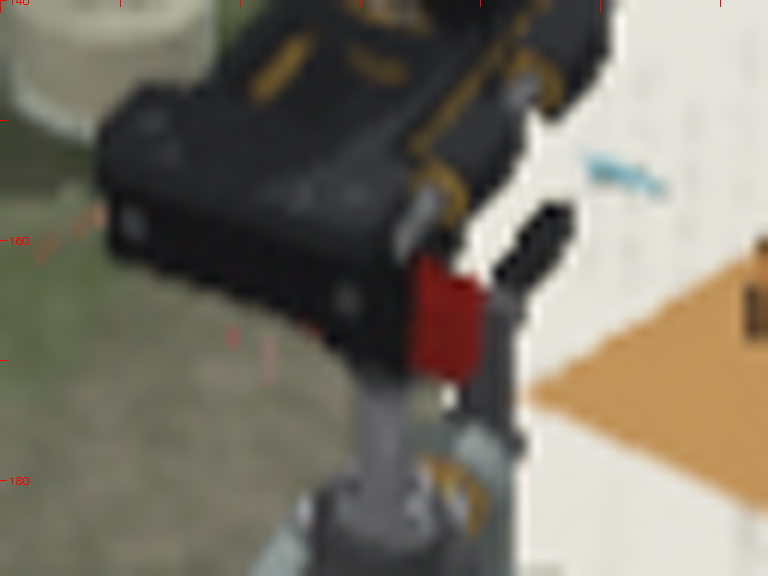

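>>> arm_command:
  targets: [0, 0, 0, -0.07, 0, 0, 0, 0, 0, 0, 0, 0, 0, 0]

```text
time: 21.6
ee_pos: [0.4702, -0.0711, 0.1672]
eef_rot: [-0.008, 0.707, 0.009, 0.707]
ft_force: [-1.1, -0.6, 1.2]
width: 0.0135
```

```bash
cat >> h.py <<'E'
def tq(n=6):
    np.set_printoptions(precision=4,suppress=True)
    T=[];J=[];F=[]
    for i in range(n):
        camera("side"); s=read_state(); T.append(s["torque"]);J.append(s["joint_torque"]);F.append(s["ft_force"])
    T=np.array(T);J=np.array(J);F=np.array(F)
    y=Ro.from_quat(s["eef_rot"]).as_matrix()
    print("t %.2f"%s["time"],"pos",s["ee_pos"],"yaw %.4f"%np.arctan2(y[1,1],y[0,1]),"w %.4f"%s["width"])
    print("Tz",T[:,2].mean(),T[:,2].std(),"T",T.mean(0),"J7",J[:,6].mean(),J[:,6].std(),"F",F.mean(0))
    print("tool tilt",y[:2,0])
E
python3 - <<'E'
from h import *
tq()
E
```

```text
t 21.90 pos [ 0.4702 -0.0712  0.1671] yaw 1.5950 w 0.0140
Tz -0.0062757607633615355 0.022805805958112532 T [ 0.2085  0.1586 -0.0063] J7 -0.0006924060107849073 0.004735566048290012 F [-1.3704  0.1446 -0.2481]
tool tilt [0.0003 0.0008]
```

>>> arm_command:
  targets: [0.06, 0, 0, 0.005, 0, 0, 0, 0.1, 0, 0, 0.01, 0, 0, 0, 0.1, 0, 0, 0.015, 0, 0, 0, 0.1, 0, 0, 0.015, 0, 0, 0, 0.06, 0, 0, 0.01, 0, 0, 0]

```text
time: 22.32
ee_pos: [0.47, -0.071, 0.1658]
eef_rot: [0.112, 0.698, -0.112, 0.698]
ft_force: [-1.7, 1.0, 1.8]
width: 0.0133
```

Run:
```python
from h import *
tq(5)
```

```text
t 22.57 pos [ 0.47   -0.071   0.1658] yaw 1.2590 w 0.0140
Tz 0.03914845414567823 0.044602436883459336 T [0.2038 0.3041 0.0391] J7 -0.3096743579953909 0.6371865870211576 F [-1.4773  0.7301  1.3312]
tool tilt [-0.0003  0.0009]
```

```bash
sed -i 's/"J7",J\[:,6\].mean(),J\[:,6\].std()/"J7",J[:,6]/' h.py
python3 - <<'E'
from h import *
tq(3)
E
```

```text
t 22.72 pos [ 0.47   -0.071   0.1657] yaw 1.2580 w 0.0135
Tz 0.033002781505552255 0.00374687190820299 T [0.2299 0.3047 0.033 ] J7 [0.0015 0.0143 0.0133] F [-1.4547  1.0767  1.6862]
tool tilt [-0.0003  0.0009]
```

>>> arm_command:
  targets: [0.06, 0, 0, 0.01, 0, 0, 0, 0.08, 0, 0, 0.01, 0, 0, 0, 0.06, 0, 0, 0.01, 0, 0, 0, 0, 0, 0, 0, 0, 0, 0]

```text
time: 23.05
ee_pos: [0.4701, -0.0709, 0.1652]
eef_rot: [0.166, 0.688, -0.166, 0.687]
ft_force: [-2.0, 1.7, 1.5]
width: 0.0137
```

Run:
```python
from h import *
tq(4)
```

```text
t 23.25 pos [ 0.4701 -0.071   0.1652] yaw 1.1006 w 0.0137
Tz 0.02744697075333627 0.024149608064936334 T [0.219  0.3319 0.0274] J7 [-0.6647 -0.3207 -0.1047 -0.0222] F [-1.7527  0.7862  1.3538]
tool tilt [-0.0001  0.001 ]
```

>>> arm_command:
  targets: [0.03, 0, 0, 0.007, 0, 0, 0, 0.03, 0, 0, 0.005, 0, 0, 0, 0.03, 0, 0, 0.005, 0, 0, 0]

```text
time: 23.5
ee_pos: [0.4701, -0.0709, 0.1649]
eef_rot: [0.19, 0.681, -0.189, 0.681]
ft_force: [-2.4, 1.1, 2.6]
width: 0.014
```

```bash
sed -i 's/print("Tz",/print("Tzs",T[:,2],"Tz",/' h.py
python3 - <<'E'
from h import *
s=read_state();print(s["torque"],s["joint_torque"][6]);tq(4)
E
```

```text
[0.18108172 0.42639783 0.02388795] 0.6876479275524616
t 23.70 pos [ 0.4701 -0.071   0.1649] yaw 1.0296 w 0.0141
Tzs [ 0.0456  0.0343 -0.0061 -0.023 ] Tz 0.012710854355685678 0.028162267545711234 T [0.2618 0.4186 0.0127] J7 [ 0.5383 -0.5769 -0.3078 -0.1328] F [-1.8396  0.1813  2.2032]
tool tilt [0.     0.0009]
```

>>> arm_command:
  targets: [0.03, 0, 0, 0.007, 0, 0, 0, 0.03, 0, 0, 0.005, 0, 0, 0, 0.03, 0, 0, 0.005, 0, 0, 0]

```text
time: 23.95
ee_pos: [0.4702, -0.071, 0.1647]
eef_rot: [0.215, 0.674, -0.214, 0.674]
ft_force: [-2.8, 1.3, 3.0]
width: 0.0139
```

Run:
```python
from h import *
s=read_state();print(s["torque"],s["joint_torque"][6]);tq(4)
```

```text
[0.26228403 0.55845175 0.04949468] 0.6795324571430683
t 24.15 pos [ 0.4702 -0.0709  0.1647] yaw 0.9572 w 0.0140
Tzs [0.006  0.037  0.0442 0.0524] Tz 0.034913989029785646 0.017551020757433346 T [0.2405 0.4961 0.0349] J7 [ 0.5305 -0.6005 -0.3174 -0.1349] F [-1.7722  0.7776  2.8557]
tool tilt [0.0001 0.0009]
```

>>> arm_command:
  targets: [0.03, 0, 0, 0.007, 0, 0, 0, 0.03, 0, 0, 0.005, 0, 0, 0, 0.03, 0, 0, 0.005, 0, 0, 0]

```text
time: 24.4
ee_pos: [0.4702, -0.071, 0.1644]
eef_rot: [0.239, 0.666, -0.238, 0.666]
ft_force: [-2.6, 0.1, 3.3]
width: 0.0137
```

Run:
```python
from h import *
tq(5)
```

```text
t 24.65 pos [ 0.4702 -0.0709  0.1644] yaw 0.8847 w 0.0133
Tzs [-0.0055  0.0188 -0.0008  0.0571 -0.0197] Tz 0.009967317411388758 0.026568625477491687 T [0.2387 0.5445 0.01  ] J7 [ 0.533  -0.5985 -0.3153 -0.1327 -0.0566] F [-2.2501  0.5686  3.4215]
tool tilt [0.0002 0.0008]
```

>>> arm_command:
  targets: [0.03, 0, 0, 0.007, 0, 0, 0, 0.03, 0, 0, 0.005, 0, 0, 0, 0.03, 0, 0, 0.005, 0, 0, 0]

```text
time: 24.9
ee_pos: [0.4703, -0.071, 0.1641]
eef_rot: [0.263, 0.656, -0.262, 0.656]
ft_force: [-2.7, 1.4, 4.8]
width: 0.0139
```

Run:
```python
from h import *
tq(5)
```

```text
t 25.15 pos [ 0.4703 -0.0709  0.1641] yaw 0.8122 w 0.0140
Tzs [ 0.0821  0.006   0.0281  0.0599 -0.0172] Tz 0.031771380804294536 0.03579329010270001 T [0.2838 0.6066 0.0318] J7 [ 0.5375 -0.5965 -0.3134 -0.1307 -0.0545] F [-2.9929  0.7457  4.5725]
tool tilt [0.0003 0.0008]
```

>>> arm_command:
  targets: [0, 0.006, -0.006, -0.02, -0.014, -0.014, 0, 0, 0, 0, 0, 0, 0, 0]

```text
time: 25.32
ee_pos: [0.4703, -0.0709, 0.1642]
eef_rot: [0.261, 0.659, -0.262, 0.655]
ft_force: [-0.3, 0.2, 0.5]
width: 0.0142
```

Run:
```python
from h import *
tq(4)
```

```text
t 25.52 pos [ 0.4701 -0.0709  0.1643] yaw 0.8126 w 0.0142
Tzs [-0.0104  0.0578 -0.0271 -0.0101] Tz 0.002542786742877217 0.03265917995084224 T [ 0.2018 -0.4374  0.0025] J7 [-0.0443 -0.0212 -0.018  -0.0177] F [ 0.699   0.7143 -1.1128]
tool tilt [-0.0053  0.0008]
```

>>> arm_command:
  targets: [0.03, -0.0015, 0.0015, 0.004, 0, 0, 0, 0.03, 0, 0, 0.004, 0, 0, 0, 0.03, 0, 0, 0.004, 0, 0, 0]

```text
time: 25.77
ee_pos: [0.4702, -0.0709, 0.164]
eef_rot: [0.286, 0.648, -0.287, 0.645]
ft_force: [0.2, 0.7, -0.6]
width: 0.0137
```

Run:
```python
from h import *
tq(5)
```

```text
t 26.02 pos [ 0.4702 -0.0709  0.164 ] yaw 0.7396 w 0.0137
Tzs [0.0661 0.0548 0.054  0.0055 0.0055] Tz 0.037208939494907806 0.02620784933370659 T [ 0.2174 -0.2465  0.0372] J7 [ 0.5234 -0.6143 -0.3307 -0.1472 -0.0705] F [ 0.5401  0.8311 -0.0686]
tool tilt [-0.0034  0.0009]
```

>>> arm_command:
  targets: [0.03, 0, 0, 0.004, 0, 0, 0, 0.03, 0, 0, 0.004, 0, 0, 0, 0.03, 0, 0, 0.004, 0, 0, 0]

```text
time: 26.27
ee_pos: [0.4702, -0.0709, 0.1638]
eef_rot: [0.309, 0.637, -0.31, 0.635]
ft_force: [0.9, 0.8, 0.0]
width: 0.0139
```

Run:
```python
from h import *
tq(5)
```

```text
t 26.52 pos [ 0.4702 -0.0709  0.1638] yaw 0.6670 w 0.0137
Tzs [0.0816 0.1243 0.0112 0.0746 0.0209] Tz 0.06252035745389535 0.04168768909284902 T [ 0.2357 -0.2291  0.0625] J7 [ 0.5213 -0.6119 -0.3284 -0.1456 -0.0693] F [0.441  0.6773 0.3216]
tool tilt [-0.0033  0.0008]
```

>>> arm_command:
  targets: [0.03, 0, 0, 0.004, 0, 0, 0, 0.03, 0, 0, 0.004, 0, 0, 0, 0.03, 0, 0, 0.004, 0, 0, 0]

```text
time: 26.77
ee_pos: [0.4703, -0.0709, 0.1635]
eef_rot: [0.332, 0.625, -0.333, 0.623]
ft_force: [-0.4, 0.5, 0.5]
width: 0.0139
```

Run:
```python
from h import *
tq(5)
```

```text
t 27.02 pos [ 0.4703 -0.0709  0.1635] yaw 0.5944 w 0.0134
Tzs [ 0.0048  0.0854  0.0189  0.0606 -0.0203] Tz 0.029887781960929154 0.038197711690008254 T [ 0.2396 -0.2329  0.0299] J7 [ 0.5217 -0.6108 -0.3276 -0.1449 -0.0687] F [0.0249 1.0324 0.01  ]
tool tilt [-0.0032  0.0009]
```

>>> arm_command:
  targets: [0.03, 0, 0, 0.004, 0, 0, 0, 0.03, 0, 0, 0.004, 0, 0, 0, 0.03, 0, 0, 0.004, 0, 0, 0]

```text
time: 27.27
ee_pos: [0.4703, -0.0709, 0.1632]
eef_rot: [0.355, 0.613, -0.355, 0.61]
ft_force: [0.2, 1.0, 1.0]
width: 0.0137
```

Run:
```python
from h import *
tq(5)
```

```text
t 27.52 pos [ 0.4703 -0.0709  0.1632] yaw 0.5219 w 0.0139
Tzs [0.0615 0.0711 0.0533 0.0564 0.0019] Tz 0.04883029019670698 0.024239226347184704 T [ 0.2147 -0.2192  0.0488] J7 [ 0.522  -0.6105 -0.3272 -0.1445 -0.0682] F [0.632  0.3931 0.4214]
tool tilt [-0.0031  0.0009]
```

>>> arm_command:
  targets: [0.03, 0, 0, 0.004, 0, 0, 0, 0.03, 0, 0, 0.004, 0, 0, 0, 0.03, 0, 0, 0.004, 0, 0, 0]

```text
time: 27.77
ee_pos: [0.4703, -0.0709, 0.163]
eef_rot: [0.377, 0.599, -0.377, 0.597]
ft_force: [0.2, 1.2, 1.0]
width: 0.0135
```

Run:
```python
from h import *
tq(5)
```

```text
t 28.02 pos [ 0.4703 -0.0709  0.163 ] yaw 0.4494 w 0.0142
Tzs [0.0619 0.079  0.0382 0.0171 0.0217] Tz 0.04357953068703578 0.023667152428771532 T [ 0.2165 -0.1911  0.0436] J7 [ 0.5139 -0.6177 -0.3339 -0.151  -0.0747] F [0.0834 0.6662 1.0656]
tool tilt [-0.003   0.0008]
```

>>> arm_command:
  targets: [0.03, 0, 0, 0.004, 0, 0, 0, 0.03, 0, 0, 0.004, 0, 0, 0, 0.03, 0, 0, 0.004, 0, 0, 0]

```text
time: 28.27
ee_pos: [0.4704, -0.0709, 0.1629]
eef_rot: [0.398, 0.585, -0.399, 0.583]
ft_force: [-0.2, 0.8, 2.1]
width: 0.0138
```

Run:
```python
from h import *
tq(5)
```

```text
t 28.52 pos [ 0.4704 -0.0709  0.1629] yaw 0.3769 w 0.0137
Tzs [ 0.0842  0.0734  0.0376  0.0011 -0.0251] Tz 0.03422714171394947 0.04162492274216687 T [ 0.2118 -0.1027  0.0342] J7 [ 0.4887 -0.6404 -0.3561 -0.1731 -0.0969] F [0.2972 0.6324 1.8928]
tool tilt [-0.0028  0.0008]
```

>>> arm_command:
  targets: [0.03, 0, 0, 0.002, 0, 0, 0, 0.03, 0, 0, 0.002, 0, 0, 0, 0.03, 0, 0, 0.002, 0, 0, 0]

```text
time: 28.77
ee_pos: [0.4704, -0.0709, 0.1628]
eef_rot: [0.419, 0.57, -0.42, 0.568]
ft_force: [0.0, -0.0, 2.1]
width: 0.014
```

Run:
```python
from h import *
tq(5); tq(6)
```

```text
t 29.02 pos [ 0.4704 -0.0709  0.1628] yaw 0.3043 w 0.0137
Tzs [0.0974 0.0518 0.0863 0.0749 0.0953] Tz 0.08115818242565179 0.01667739280386969 T [ 0.2182 -0.0955  0.0812] J7 [ 0.4632 -0.6627 -0.3784 -0.1958 -0.1198] F [-0.0518  0.7256  1.932 ]
tool tilt [-0.0028  0.0008]
t 29.32 pos [ 0.4704 -0.0709  0.1628] yaw 0.3041 w 0.0139
Tzs [0.0715 0.1393 0.0302 0.0673 0.1261 0.0522] Tz 0.08111835057186485 0.038991297626869904 T [ 0.2387 -0.1064  0.0811] J7 [-0.0916 -0.0822 -0.0798 -0.0798 -0.0804 -0.0813] F [0.2158 0.8902 1.5429]
tool tilt [-0.0028  0.0008]
```

>>> arm_command:
  targets: [0.015, 0, 0, 0.001, 0, 0, 0, 0.015, 0, 0, 0.001, 0, 0, 0, 0.008, 0, 0, 0.001, 0, 0, 0]

```text
time: 29.57
ee_pos: [0.4704, -0.0709, 0.1627]
eef_rot: [0.427, 0.564, -0.428, 0.562]
ft_force: [-0.9, 0.6, 2.9]
width: 0.0139
```

Run:
```python
from h import *
tq(6); tq(6)
im=camera("side"); cv2.imwrite(f"pics/side18full.png",im[:,:,::-1])
crop(im,262,140,64,48,12,f"pics/side18.png")
```

```text
t 29.87 pos [ 0.4704 -0.0709  0.1627] yaw 0.2731 w 0.0137
Tzs [0.0706 0.0986 0.0508 0.1151 0.1714 0.0699] Tz 0.09606050027795633 0.03964723105542217 T [ 0.2214 -0.1079  0.0961] J7 [-0.0261 -0.308  -0.2065 -0.1462 -0.1215 -0.1125] F [0.0527 0.7488 2.2039]
tool tilt [-0.0027  0.0008]
t 30.17 pos [ 0.4704 -0.0709  0.1627] yaw 0.2732 w 0.0143
Tzs [0.1059 0.0707 0.1087 0.1091 0.1332 0.143 ] Tz 0.11175159395248269 0.02299300756673743 T [ 0.2429 -0.0851  0.1118] J7 [-0.1096 -0.1088 -0.1087 -0.109  -0.1093 -0.1096] F [-0.0187  0.6791  2.0342]
tool tilt [-0.0027  0.0007]
```

View pics/side18.png

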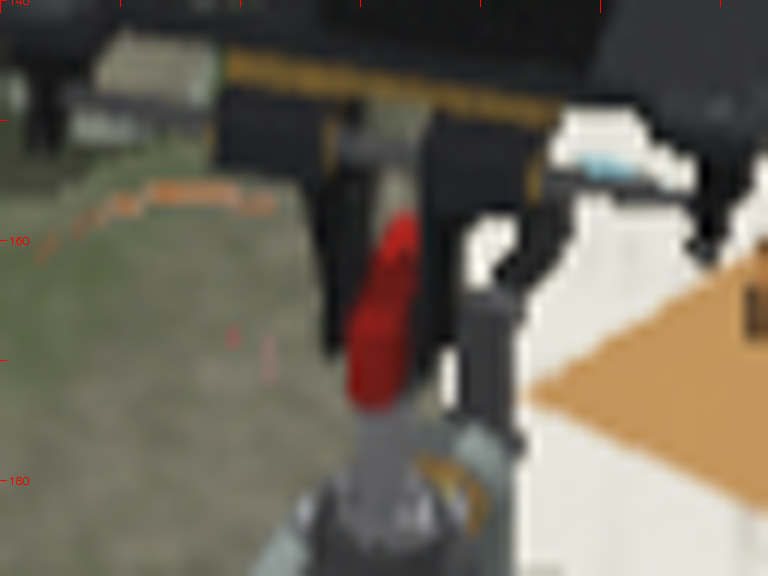

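>>> arm_command:
  targets: [0, 0, 0, 0, 0, 0, 0.2, 0, 0, 0, 0, 0, 0, 0.3, 0, 0, 0, 0, 0, 0, 0.4, 0, 0, 0, 0, 0, 0, 0.4]

```text
time: 30.55
ee_pos: [0.4698, -0.0715, 0.162]
eef_rot: [0.427, 0.564, -0.428, 0.562]
ft_force: [-0.9, 0.7, 0.1]
width: 0.0296
```

Run:
```python
from h import *
tq(3)
im=camera("side"); crop(im,262,140,64,48,12,f"pics/side19.png")
```

```text
t 30.70 pos [ 0.4699 -0.0714  0.1621] yaw 0.2723 w 0.0337
Tzs [-0.0011 -0.0074 -0.0218] Tz -0.010098961045096522 0.008659273264823028 T [ 0.0171 -0.1231 -0.0101] J7 [ 0.0006 -0.0022 -0.0012] F [-0.0055 -0.3034 -0.1764]
tool tilt [-0.0039  0.0004]
```

View pics/side19.png

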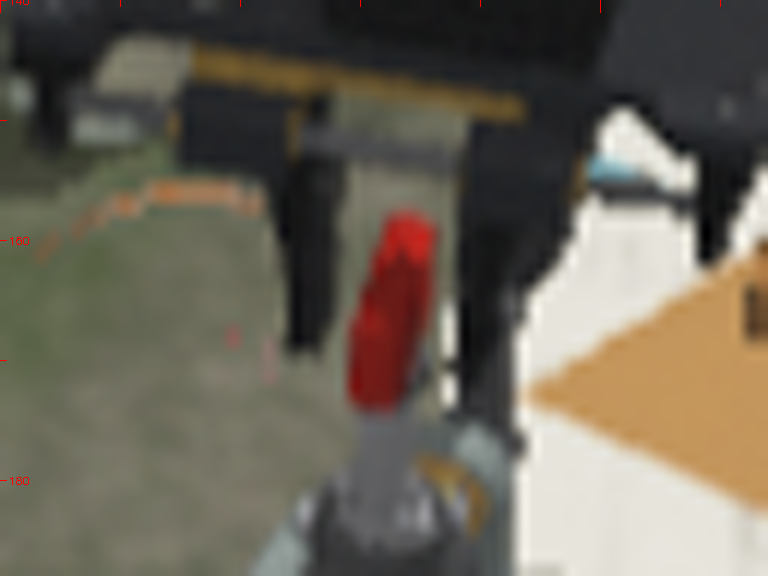

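Run:
```python
from h import *
np.set_printoptions(precision=4,suppress=True)
from scipy.optimize import minimize
def render(n,c,yaw,shape=(384,512),S=8):
    u=np.array([np.cos(yaw),np.sin(yaw),0]);v=np.array([-u[1],u[0],0]);w=np.array([0,0,1])
    P=np.array([c+a*.025*u+b*.007*v+d*.015*w for a in(-1,1) for b in(-1,1) for d in(-1,1)])
    h=cv2.convexHull(((proj(n,P)+.5)*S).astype(np.float32))[:,0]
    m=np.zeros((shape[0]*S,shape[1]*S),np.uint8); cv2.fillConvexPoly(m,h.astype(np.int32),1)
    return cv2.resize(m.astype(np.float32),(shape[1],shape[0]),interpolation=cv2.INTER_AREA)
im=camera("side"); cv2.imwrite("pics/side20full.png",im[:,:,::-1]); i=im.astype(int)
soft=np.clip((i[...,0]-np.maximum(i[...,1],i[...,2])-15)/70.,0,1)
b=(285,150,305,180); a=soft[b[1]:b[3],b[0]:b[2]]
print(a.sum())
for y0 in (-1.1,-1.3,-1.5):
    f=lambda q:((render("side",np.array([q[0]*.01,q[1]*.01,q[2]*.01]),q[3])[b[1]:b[3],b[0]:b[2]]-a)**2).sum()
    s0=np.array([47.0,-7.1,15.3,y0]); sim=np.vstack([s0]+[s0+d for d in np.diag([.4,.4,.3,.2])])
    r=minimize(f,s0,method="Nelder-Mead",options=dict(initial_simplex=sim,maxiter=250,xatol=.005,fatol=.005)); print(r.x,r.fun)
```

```text
75.47142857142856
[46.9548 -6.8265 15.3133 -1.2294] 11.792740951849488
[47.0869 -7.1012 15.2435 -1.2138] 11.445007971938775
[47.1654 -7.2791 15.0457 -1.2194] 11.103524992028062
```

>>> arm_command:
  targets: [0, 0, 0, -0.1, 0, 0, 0.5, 0, 0, 0, -0.2, 0, 0, 0.5, 0, 0, 0, -0.4, 0, 0, 0.5, 0, 0, 0, -0.6, 0, 0, 0.5, 0, 0, 0, -0.8, 0, 0, 0.5, 0, 0, 0, -0.8, 0, 0, 0.5, 0, 0, 0, -0.8, 0, 0, 0.5, 0, 0, 0, -0.8, 0, 0, 0.5, 0, 0, 0, -0.4, 0, 0, 0.5, 0, 0, 0, 0, 0, 0, 0.5]

```text
time: 31.63
ee_pos: [0.4699, -0.0707, 0.2963]
eef_rot: [0.427, 0.564, -0.427, 0.563]
ft_force: [1.2, 0.3, 0.0]
width: 0.0436
```

Run:
```python
from h import *
tq(3)
im=camera("side"); cv2.imwrite("pics/side21full.png",im[:,:,::-1]); crop(im,262,140,64,48,12,f"pics/side21.png")
print(proj("side",[.4702,-.0713,.090]),proj("side",[.4702,-.0713,.079+.052]),proj("side",[.4702,-.0713,.079+.088]))
```

```text
t 31.78 pos [ 0.4688 -0.0707  0.293 ] yaw 0.2737 w 0.0438
Tzs [-0.0306  0.0103  0.0455] Tz 0.008390196435888692 0.031073306653028158 T [-0.0216 -0.0585  0.0084] J7 [0.0341 0.0309 0.012 ] F [-0.1783 -0.0735 -0.6228]
tool tilt [-0.0062  0.0013]
[[293.5414 180.6075]] [[294.1201 170.5943]] [[294.6473 161.4867]]
```

View pics/side21.png

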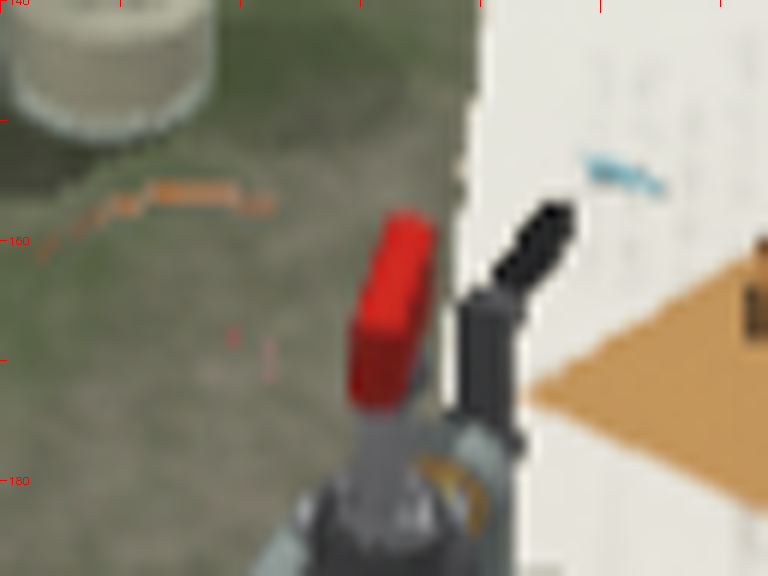

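Run:
```python
from h import *
for f in ("pics/side8full.png","pics/side21full.png"):
    g=cv2.imread(f).astype(int).sum(2)//3
    for r in (166,168,170,172): print(r,g[r,297:309])
```

```text
166 [100 116 197  59  58  57  57  73 103 225 225 225]
168 [101 117 206  58  58  58  58  97 226 226 226 226]
170 [105 125 221  57  56  56  56  93 223 221 214 204]
172 [107 125 220  56  56  56  55  83 195 169 145 145]
166 [ 71 116 197  57  57  56  57  74 103 226 225 225]
168 [ 91 118 206  57  56  56  57  97 226 226 226 226]
170 [ 84 124 220  57  55  56  56  94 223 221 214 203]
172 [ 92 126 220  57  56  56  56  83 195 169 145 145]
```

Run:
```python
from h import *
p=[.4702,-.0713,.065]
def W(l):
    l=np.asarray(l,float); c,si=np.cos(p[2]),np.sin(p[2])
    return np.c_[p[0]+c*l[:,0]-si*l[:,1],p[1]+si*l[:,0]+c*l[:,1],l[:,2]]
for a in (-.1,0,.1):
    print(a,[proj("side",W([[r*np.sin(a),-.072,.055+r*np.cos(a)]])).ravel().round(2).tolist() for r in (.02,.03,.04)], proj("side",W([[.045*np.sin(a),-.12,.055+.045*np.cos(a)]])))
```

```text
-0.1 [[303.15, 171.57], [303.6, 169.31], [304.06, 167.04]] [[310.19129498 157.78611333]]
0 [[302.59, 171.37], [302.76, 169.01], [302.94, 166.63]] [[308.94702772 157.34365518]]
0.1 [[302.03, 171.21], [301.92, 168.77], [301.81, 166.32]] [[307.69631738 157.00928583]]
```

Run:
```python
from h import *
from scipy.optimize import minimize
S=8
g=cv2.imread("pics/side21full.png").astype(float).mean(2)
b=(300,153,314,176); a_=np.clip((200-g)/150,0,1)[b[1]:b[3],b[0]:b[2]]
gm=g[b[1]:b[3],b[0]:b[2]]
# grip cyl from y=-.074 to -.120
def mask(p,a,du,dv):
    c,si=np.cos(p[2]),np.sin(p[2])
    L=[]
    for y in (-.074,-.120):
        for t in np.linspace(0,2*np.pi,24,endpoint=False):
            L.append([.045*np.sin(a)+.007*np.cos(t),y,.055+.045*np.cos(a)+.007*np.sin(t)])
    L=np.array(L); X=np.c_[p[0]+c*L[:,0]-si*L[:,1],p[1]+si*L[:,0]+c*L[:,1],L[:,2]]
    h=cv2.convexHull(((proj("side",X)+[du,dv]+.5)*S).astype(np.float32))[:,0]
    m=np.zeros((384*S,512*S),np.uint8); cv2.fillConvexPoly(m,h.astype(np.int32),1)
    return cv2.resize(m.astype(np.float32),(512,384),interpolation=cv2.INTER_AREA)
p=[.4702,-.0713,.065]
# only rows<=163 where grip alone
rr=slice(0,11); cc=slice(3,14)
tgt=np.clip((215-gm)/(215-35),0,1)
for a in (-.1,-.05,0,.05,.1,.15):
    res=[]
    for dv in (-1,0,1):
        m=mask(p,a,0,dv)[b[1]:b[3],b[0]:b[2]]; res.append(((m-tgt)[rr,cc]**2).sum())
    print(a,np.round(res,2))
f=lambda q:(((mask(p,0,q[0],q[1])[b[1]:b[3],b[0]:b[2]]-tgt)[rr,cc])**2).sum()
r=minimize(f,[0,0],method="Nelder-Mead",options=dict(initial_simplex=[[0,0],[1,0],[0,1]]));print("shift at a=0",r.x,r.fun)
print(np.round(tgt[:12],1))
```

```text
-0.1 [19.97 25.17 30.47]
-0.05 [11.47 15.49 21.24]
0 [ 8.83  7.09 11.42]
0.05 [12.01  4.86  3.87]
0.1 [18.04  8.29  2.14]
0.15 [24.53 14.4   6.48]
shift at a=0 [-1.07501411  0.89403439] 1.585770064407579
[[0.3 0.  0.  0.  0.  0.  0.  0.  0.  0.  0.  0.2 0.2 0.1]
 [0.2 0.  0.  0.  0.  0.  0.  0.  0.  0.  0.  0.3 0.4 0.3]
 [0.5 0.  0.  0.  0.  0.  0.  0.  0.  0.  0.  0.1 0.2 0.2]
 [0.5 0.  0.  0.  0.  0.  0.  0.2 0.2 0.2 0.  0.  0.  0. ]
 [0.2 0.  0.  0.  0.  0.  0.2 1.  1.  0.7 0.  0.  0.  0. ]
 [0.  0.  0.  0.  0.  0.2 0.9 1.  1.  0.7 0.  0.  0.  0. ]
 [0.  0.  0.  0.  0.  0.9 1.  1.  1.  0.7 0.  0.  0.  0. ]
 [0.  0.  0.  0.  0.2 1.  1.  1.  0.8 0.2 0.  0.  0.  0. ]
 [0.  0.  0.  0.2 0.9 1.  1.  1.  0.7 0.  0.  0.  0.  0. ]
 [0.  0.  0.  0.9 1.  1.  1.  0.8 0.2 0.  0.  0.  0.  0. ]
 [0.  0.1 0.2 0.9 0.9 1.  0.8 0.2 0.  0.  0.  0.  0.  0. ]
 [0.2 0.7 0.7 0.7 0.8 0.8 0.2 0.  0.  0.  0.  0.  0.  0. ]]
```

>>> arm_command:
  targets: [0, 0, 0, 0, 0.25, -0.9, 0.5, 0, 0, 0, 0, 0.25, -0.9, 0.5, 0, 0, 0, 0, 0.25, -0.9, 0.5, 0, 0, 0, 0, 0.25, -0.9, 0.5, 0, 0, 0, 0, 0.25, -0.9, 0.5, 0, 0, 0, 0, 0.25, -0.9, 0.5, 0, 0, 0, 0, 0.25, -0.9, 0.5, 0, 0, 0, 0, 0.25, -0.9, 0.5, 0, 0, 0, 0, 0.25, -0.9, 0.5, 0, 0, 0, 0, 0.25, -0.9, 0.5]

```text
time: 32.67
ee_pos: [0.4634, 0.1654, 0.2796]
eef_rot: [0.425, 0.569, -0.436, 0.553]
ft_force: [0.2, 0.1, -0.1]
width: 0.0437
```

Run:
```python
from h import *
acc=[]
im=camera("top"); cv2.imwrite("pics/top22full.png",im[:,:,::-1]); crop(im,236,180,80,60,10,"pics/top22.png")
```

```text
(no output)
```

View pics/top22.png

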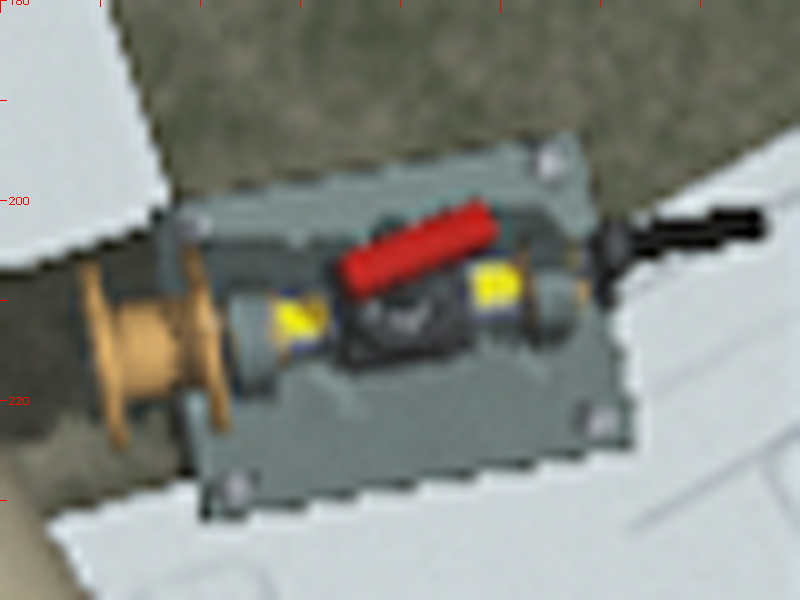

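Run:
```python
from h import *
from scipy.optimize import least_squares
np.set_printoptions(precision=4,suppress=True)
im=cv2.imread("pics/top22full.png")[:,:,::-1].astype(float)
g=im.mean(2)
def cen(w,x0,y0,x1,y1):
    ys,xs=np.mgrid[y0:y1+1,x0:x1+1]; s=w[y0:y1+1,x0:x1+1]; return np.array([(s*xs).sum(),(s*ys).sum()])/s.sum()
riv=[]
for (u,v) in [(255,202),(291,196),(296,222),(260,229)]:
    w=np.clip(g-125,0,None)*(im[...,2]>120); w[g>215]=0; riv.append(cen(w,u-2,v-2,u+2,v+2))
riv=np.array(riv);print("rivets",riv.round(2).tolist())
yl=np.clip(np.minimum(im[...,0],im[...,1])-im[...,2]-20,0,None)
L=cen(yl,263,207,269,217); R=cen(yl,282,204,288,214); print("flat",L,R)
# grip midline per column (dark on light bg)
G=[]
for u in range(302,312):
    col=g[196:212,u]; bgv=200.; w=np.clip((150-col)/120,0,1); w[:2]=0
    G.append((u,(w*np.arange(196,212)).sum()/w.sum(), w.sum()))
print(np.round(G,2).tolist())
w=np.clip((150-g)/110,0,1); 
print("grip end col", [round(float(w[202,u]),2) for u in range(306,316)])
G=np.array(G)[:, :2]
def W(p,l):
    l=np.asarray(l,float); c,si=np.cos(p[2]),np.sin(p[2])
    return np.c_[p[0]+c*l[:,0]-si*l[:,1],p[1]+si*l[:,0]+c*l[:,1],l[:,2]]
def res(q):
    p=q[:3];a=q[3];rx,ry=q[4:6]; d=q[6:8]
    r=(proj("top",W(p,[[rx,ry,.013],[rx,-ry,.013],[-rx,-ry,.013],[-rx,ry,.013]]))+d-riv).ravel()
    f=lambda y:[.0082*np.sin(a),y,.055+.0082*np.cos(a)]
    fl=proj("top",W(p,[f(.033),f(-.033)]))+d-[L,R]
    gp=proj("top",W(p,[[.045*np.sin(a),-.08,.055+.045*np.cos(a)],[.045*np.sin(a),-.12,.055+.045*np.cos(a)]]))+d
    sl=(gp[1,1]-gp[0,1])/(gp[1,0]-gp[0,0]); dv=gp[0,1]+sl*(G[:,0]-gp[0,0])-G[:,1]
    pr=(np.array([p[0]-.4702,p[1]+.0713]))/.0007
    return np.r_[r,fl[:,1]*1.,dv*.4,pr*.5,d*.3]
r=least_squares(res,[.4702,-.0713,.065,0,.045,.06,0,0]);print(r.x);print(r.fun)
J=r.jac;print("sd",np.sqrt(np.diag(np.linalg.inv(J.T@J)))*.3)
```

```text
rivets [[256.13, 201.48], [290.77, 195.96], [295.86, 221.76], [260.45, 229.69]]
flat [265.2928 211.4832] [285.2724 207.8893]
[[302.0, 202.13, 4.4], [303.0, 202.13, 3.68], [304.0, 202.61, 3.46], [305.0, 203.04, 3.07], [306.0, 202.86, 3.19], [307.0, 202.5, 3.99], [308.0, 202.21, 3.34], [309.0, 202.0, 2.98], [310.0, 202.0, 3.0], [311.0, 202.0, 3.01]]
grip end col [1.0, 1.0, 1.0, 1.0, 1.0, 1.0, 0.54, 0.0, 0.0, 0.0]
[ 0.4702 -0.0713  0.0822  0.0108  0.0467  0.0603  0.9468  0.3182]
[-0.4022  0.3996 -0.1326 -0.31    0.1667  0.7186  0.282  -0.8092 -0.0322
 -0.0009  0.413   0.3428  0.078  -0.1679 -0.1673 -0.0954 -0.0523 -0.0406
 -0.1129 -0.1837 -0.0165 -0.0321  0.284   0.0955]
sd [0.0004 0.0004 0.0063 0.0242 0.0005 0.0005 0.1913 0.177 ]
```

Run:
```python
from bench import *
s=read_state(); print(s["time"],s["ft_force"],s["joint_vel"])
print(close_job())
```

```text
32.7167 [-2.81160704  3.09654312 -0.81492685] [ 0.02963336 -0.03173463  0.01944514  0.02062335 -0.03678266  0.00566692
  0.12855292]
the job is handed in; nothing more can be done
None
```

I turned the crank until the flat faced up, took the red key from its holder and seated it in the screw. I then tightened it clockwise by feel, let go and moved the arm away. The job was handed in at about 32.7 s; no verdict is reported, so success is not confirmed.

**Last checks:**
- **Seating:** The key ran about 13 mm into the socket and met the bottom at 18.5 N. After release, the side picture shows it standing upright and deep in the screw.
- **Clamping:** The torque started to rise after about 1.13 rad of turning. I stopped when the holding torque was about 0.11 N m, up from roughly 0.03–0.04 N m with the screw slack. That suggests about 16–23 N on the flat, between the 10 N and 40 N limits.
- **Flat:** The last top picture puts the flat about 0.01 rad from straight up (about ±0.03), and the crank did not move while I tightened.
- **Other things on the desk:** I saw nothing disturbed near the winder and did not measure the bystanders' positions.

**What disagreed:**
- **Force from the turning angle:** After touch, the turning angle alone would suggest up to about 33 N. The key's handle looked about 0.08 rad behind the gripper once released. I put that down to give in the grip and trusted the torque.
- **Tilt from the side camera:** One side-camera estimate put the flat as much as 0.1 rad off. The gripper measurements and the final top picture did not support that.
- **Key binding:** At one point during tightening the key bound sideways in the socket, with about 0.5–0.6 N m at the wrist. I relieved it with a small tilt correction before going on. The net wrist force was then about 5 N. I could not measure the key's own contact force on the screw.

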